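# Hone both bevels of a cold chisel

### The job

Take the cold chisel from its sloping rest and hone it on the sprung steel plate: first the bevel that faces down as it lies in the rest, laid flat with light pressure near the plate's low end and drawn up to near its high end, then turn the chisel half round about its length and do the same with the other bevel. Lay the chisel back in the rest, edge against the stop, either side up. Do not press hard, and leave the hammer, tin and offcut where they are.

Things in the scene. Friction and masses are not known exactly. Their poses are not given: they have to be found in the camera images.
- chisel: Loose steel cold chisel, 0.35 to 0.5 kg, 175 mm long: square dark shank 18 x 18 mm, wedge point. Origin: middle of the cutting edge. z runs up the shank to the head; the 18 mm edge lies along y. Its bevels face +x and -x, each at 35 degrees to the shank (70 between them), 16 mm long, meeting the shank 13 mm up. At the start +x faces up and away from the robot.
- chisel_grip (a point): Point on the chisel's axis 132 mm from the edge (43 mm below the head), axes as the chisel's: a good height to grip, on either pair of shank faces. In the rest the shank is clear of wood all round from 84 mm to 175 mm from the edge.
- bevel_back (a point): Middle of the chisel's -x bevel, 7.5 mm from the edge, on the surface; this frame's z points out of the bevel. This bevel faces down (to the robot side) at the start and is honed first.
- bevel_front (a point): Middle of the chisel's +x bevel, 7.5 mm from the edge, on the surface; this frame's z points out of the bevel. This bevel faces up at the start and is honed second.
- rest_seat (a point): Where the middle of the cutting edge lies in the rest, 35 mm above the bench. z runs up the trough, 35 degrees from vertical, its top towards the robot; x points out of the trough's open side (up, away from the robot). Trough floor at x = -9 mm, up to z = 84; side walls at y = +-13 mm, up to z = 60 and x = 6; stop under the edge at z = 0, x = -18 to 16.
- rest: Wooden rest for the chisel, fixed to the bench: base board 130 x 90 x 12 mm (90 mm to the robot's side of the origin, 40 mm beyond it), a post and a leaning trough. Origin on the bench right under the seat; z up, x level, away from the robot: the trough falls towards +x.
- plate: Bare steel honing plate 150 x 72 x 8 mm. Origin: centre of its upper surface, about 75 mm above the bench. z is the normal out of it; x runs down the slope, away from the robot, 20 degrees below level. +x is the low end, -x the high end. It gives up to 6 mm along -z on springs: it starts to move at about 2 N, is at its end at about 8 N, and springs back.
- stand: Wooden stand under the honing plate, fixed to the bench, base 170 x 100 mm, high side towards the robot. Origin on the bench under the plate's centre; z up, x level, away from the robot, the way the plate falls. With a bevel flat on the plate and the head towards the robot, the shank leans 35 degrees from vertical, as in the rest.
- hammer: Brass-headed hammer with a wooden handle, 240 mm long, lying loose between the rest and the stand, along x. Leave alone.
- tin: Open aluminium tin, 70 mm across and 75 mm high, standing loose. Leave alone.
- offcut: Wooden offcut 120 x 45 x 30 mm, lying loose. Leave alone.
Things that resemble listed ones, but are neither listed nor needed, are in the scene too. What is shaped like the rest but orange or yellow is not meant.

How it is judged:
By the outcome, as a careful person would: the job done as asked, in the order asked, and still so for the second after the job is handed in, with the robot touching nothing.
It also fails if it takes over 72 s, if anything falls off the work surface, if the arm or the gripper's body presses on something with over 40 N, if the wrist force passes 120 N, or if a joint passes its speed limit or range.

### The arm

A 6-joint arm with a two-finger parallel gripper is mounted at the origin on the work surface. World frame = base frame: x ahead of the robot, y to its left, z up, the work surface at z = 0. Lengths are in mm, angles in rad, forces in N, time in s.
With the tool pointing down it reaches from about 350 to 875 mm from the base axis. Payload 4.2 kg.
Tool frame: the origin (TCP) lies between the finger pads; the fingertips stand r.tips_ahead ahead of it and the grasp point (between the pads) lies 8 mm behind it (r.tips_ahead is the distance from the TCP to the fingertips, in mm); z points along the fingers, y is the line along which they close (so a half turn about z gives the same grasp; the last joint's range is limited). The gripper opens to 87 mm and grips with 3 to 60 N. Pads are 19 mm wide; open, the fingers measure 117 mm over their backs; the gripper's body (75 mm by 190 mm) begins 51 mm behind the grasp point.
Start: joints at [-1.043, 0.385, 0.008, 0, -1.194, -0.259], TCP at [166.001, -602.53, 233.55] pointing down, gripper open.
Joint ranges: [-3.14, 3.14], [-1.21, 2.06], [-1.07, 1.41], [-3.16, 2.05], [-2.99, -0.16], [-3.1, 3.1]. Speed limits (rad/s): [2.79, 2.79, 3.14, 3.14, 3.14, 3.14].

### API

Orientations are given as a 3x3 rotation matrix whose columns are the frame's x, y, z axes.
In Python, from cell import r, eyes gives the robot as it stands.
- The arm moves only by the shell command python3 -m pendant 'ROWS'. ROWS is JSON, a list of rows, each a list of 7 numbers: the shift along the tool's x, y, z normalised to -1 to 1, where 1 is 100 mm, then the turn, a rotation vector about the tool's x, y, z normalised to -1 to 1, where 1 is 2 pi rad, then the opening, from 0 (shut) to 1 (fully open). A call has exactly 8 rows; each row is the pose to reach, as a shift and turn from the pose commanded when the call began, along the tool's axes at that moment, turning the shorter way round; what a row does not reach only later rows make up. A row lasts 1/12 s, in which the tool goes at most 41.7 mm and 7.16 degrees, less where a joint would pass 70% of its speed; a pose out of reach is approached as far as the arm can. A call with a number of a shift or a turn outside -1 to 1 is refused whole. A call with a gripper value outside its range is refused whole. The fingers move at their own pace and stop on an object; the grip force is fixed at half the most. Time passes only in rows, so rows that repeat a pose let the fingers close, or fill a call up. It gives the time, the measured TCP pose, the force, the opening and the grip force at its end, in the units of the state.
- r.sense(): the state, without advancing time (a new reading comes with each control period).
- eyes.get_image(name): name is "side" or "top" or "wrist"; returns a dict with "pixels" (400x640x3 uint8, red, green, blue), "camera_matrix" (3x3 intrinsics, pixels), "dist" ([k1, k2, p1, p2, k3] as OpenCV has them; the pictures are not rectified), "R" (3x3) and "t" (3): a world point X has camera coordinates R X + t; the wrist camera has in their place "tool_from_camera" (4x4, takes a point from camera to tool coordinates, whose origin is the TCP and whose axes are the flange's). Camera axes: x right, y down, z forward; pixel columns grow to the right and rows downward; lengths in mm; the calibration is good to about 2 mm. A picture is of the moment at which its call begins: read the wrist's pose just before it. There is no depth.
- r.close_job(): hands the job in; it is judged then, once.
The state is a dict: "time_s": time; "q": joint angles; "dq": joint speeds; "joint_efforts": joint torques, N m; "position": TCP position; "tcp_rot": TCP orientation; "wrist_force": force on the tool from outside, world axes, zero at the start; "moment": the same for the moment, N m; "width": finger opening in mm; "grasp_force": force on a finger pad.
Only numpy, scipy, OpenCV 4.12 (cv2) and the standard library are available. Lean on these libraries where they do the work, as an engineer would, in place of code of your own. Each camera call takes 0.05 s, during which the arm holds its last target. There are 200 camera calls.

## Working session

There is one attempt and no reset: what is moved stays moved. The work goes in short steps, Python scripts to look and compute and a shell command to move; the robot and the scene stay as the last step left them, time stands still between calls to the robot, and variables do not carry over. Pictures are saved under pics/ and viewed, at most 10 in all, crops included, and the job is handed in when it is done.

```bash
ls; mkdir -p pics; python3 - <<'E'
from cell import r, eyes
import cv2
s=r.sense();print({k:s[k] for k in('time_s','position','tcp_rot','width','wrist_force')},r.tips_ahead)
for n in('top','side'):
    d=eyes.get_image(n);cv2.imwrite(f'pics/{n}0.png',d['pixels'][:,:,::-1]);print(n,d['camera_matrix'],d['dist'],d['R'],d['t'])
E
```

```text
pics
{'time_s': 0.0, 'position': array([ 165.84471821, -601.97390899,  232.44496793]), 'tcp_rot': array([[-9.64134234e-01, -2.65414212e-01, -6.89398611e-04],
       [-2.65415089e-01,  9.64131878e-01,  2.13373148e-03],
       [ 9.83485169e-05,  2.24018036e-03, -9.99997486e-01]]), 'width': 86.42263556039988, 'wrist_force': array([ 0.28648359, -0.6420464 ,  0.63038548])} 11.0
top [[444.85999949   0.         315.3251751 ]
 [  0.         444.85999949 201.40428808]
 [  0.           0.           1.        ]] [-0.10700831  0.          0.          0.          0.        ] [[-2.22493664e-02 -9.99752325e-01  5.03614117e-04]
 [-9.98442936e-01  2.21944462e-02 -5.11772479e-02]
 [ 5.11533952e-02 -1.64149130e-03 -9.98689459e-01]] [  13.29564174  603.64658429 1282.52111656]
side [[514.99863183   0.         322.11770215]
 [  0.         514.99863183 205.92758314]
 [  0.           0.           1.        ]] [-0.08467174  0.          0.          0.          0.        ] [[-0.9046163  -0.42622016 -0.00239074]
 [-0.30761637  0.65675174 -0.6885124 ]
 [ 0.29502799 -0.62210411 -0.72522063]] [ 569.05920003  258.4932289  1372.9217293 ]
```

View pics/top0.png

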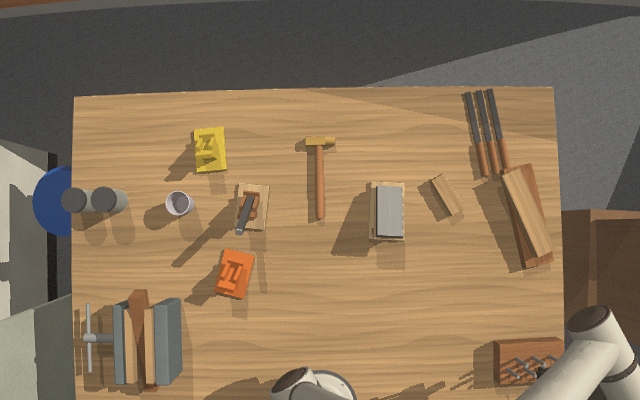

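View pics/side0.png

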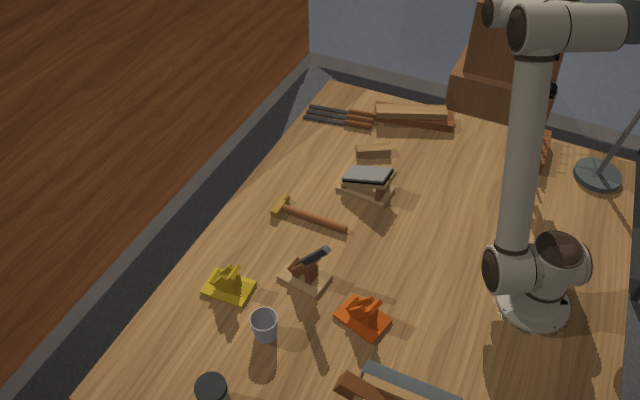

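The top view shows three rest-shaped things: a wooden one at (250,208) holding the dark chisel, a yellow one at (209,150) and an orange one at (235,273). The wooden one is meant, because it is bare wood and holds the chisel. The plate is at (389,212), the hammer at (319,180), the tin at (180,203) and the offcut at (446,197). I'll confirm with one enlarged crop.

```bash
python3 - <<'E'
import cv2,numpy as np
a=cv2.imread('pics/top0.png');b=cv2.imread('pics/side0.png')
A=cv2.resize(a[175:245,220:290],(400,400),interpolation=cv2.INTER_CUBIC)
B=cv2.resize(a[175:245,355:425],(400,400),interpolation=cv2.INTER_CUBIC)
cv2.imwrite('pics/crop0.png',np.hstack([A,B]))
E
```

```text
(no output)
```

View pics/crop0.png

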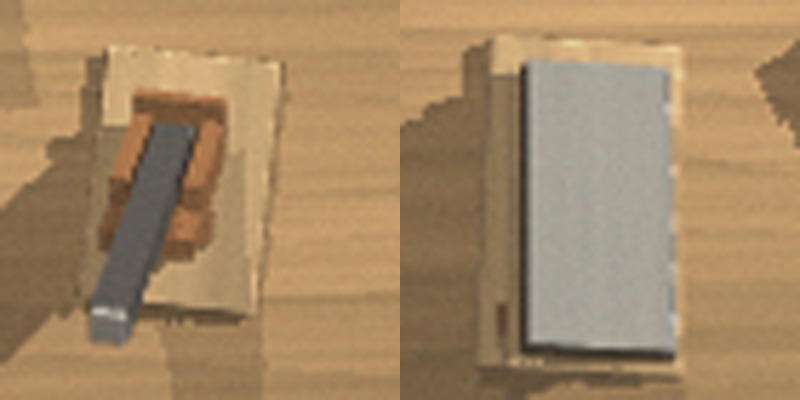

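The crop confirms the wooden rest: board corners at crop (105,47), (283,65) and (253,317), with the chisel head at about (108,325). The plate's corners are at (526,62), (668,68), (674,353) and (526,347). Next I cast rays from these points.

```bash
cat > h.py <<'E'
import numpy as np,cv2
def ray(d,px,pose=None):
    K,D=d['camera_matrix'],np.array(d['dist'])
    p=cv2.undistortPoints(np.array(px,float).reshape(-1,1,2),K,D).reshape(-1,2)
    v=np.c_[p,np.ones(len(p))]
    if 'R' in d and pose is None: R,t=np.array(d['R']),np.array(d['t']);return -R.T@t,v@R
    P,Rt=pose;T=np.array(d['tool_from_camera']);return Rt@T[:3,3]+P,v@T[:3,:3].T@Rt.T
def onz(d,px,z,pose=None):
    c,v=ray(d,px,pose);z=np.broadcast_to(z,len(v));return c+v*((z-c[2])/v[:,2])[:,None]
def cam(d,X):
    R,t=np.array(d['R']),np.array(d['t'])
    return cv2.projectPoints(np.array(X,float).reshape(-1,1,3),cv2.Rodrigues(R)[0],t,d['camera_matrix'],np.array(d['dist']))[0].reshape(-1,2)
E
python3 - <<'E'
from h import *
from cell import r,eyes
np.set_printoptions(precision=1,suppress=True)
d=eyes.get_image('top')
f=lambda L,o:[(o+(x+.5)/5.714-.5,175+(y+.5)/5.714-.5) for x,y in L]
b=onz(d,f([(105,47),(283,65),(253,317)],220),12);print(b)
print('sides',np.linalg.norm(b[0]-b[1]),np.linalg.norm(b[1]-b[2]))
e=b[1]-b[2];print('yaw',np.degrees(np.arctan2(e[1],e[0])))
u=e/np.linalg.norm(e);w=np.array([-u[1],u[0],0])
ctr=(b[0]+b[2])/2; o=ctr+25*u; print('rest origin',o)
p=onz(d,f([(126,62),(268,68),(274,353),(126,347)],355),[49.3,49.3,100.7,100.7]);print(p,p.mean(0))
for i in range(4):print(np.linalg.norm(p[i]-p[i-1]))
e=p[:2].mean(0)-p[2:].mean(0);print('yaw',np.degrees(np.arctan2(e[1],e[0])))
# head centre predicted
print('head pred',o+np.array([0,0,35-12])-175*np.sin(np.radians(35))*u+[0,0,175*np.cos(np.radians(35))])
print('head meas', onz(d,f([(108,325)],220),35+143))
E
```

```text
[[663.8 226.2  12. ]
 [652.3 134.4  12. ]
 [523.5 152.   12. ]]
sides 92.45477408992419 130.03985041875552
yaw -7.778487235156791
rest origin [618.4 185.7  12. ]
[[ 643.8 -176.    49.3]
 [ 639.3 -247.3   49.3]
 [ 498.7 -235.8  100.7]
 [ 503.3 -164.8  100.7]] [ 571.2 -206.    75. ]
150.00845431945672
71.43414195773352
150.1602511881373
71.07568303050944
yaw -4.613592396101207
head pred [519.  199.3 178.4]
head meas [[523.  197.9 178. ]]
```

```bash
cat >> h.py <<'E'
from scipy.spatial.transform import Rotation as Ro
S,C=np.sin(np.radians(35)),np.cos(np.radians(35))
REST=np.array([618.4,185.7,0.]);RYAW=-7.8
PLATE=np.array([571.2,-206,75.]);PYAW=-4.6
def tool(yaw,flip=0):   # closing along chisel x, tool z = -chisel z
    u=np.array([np.cos(np.radians(yaw)),np.sin(np.radians(yaw)),0]);zz=np.array([0,0,1.])
    zc=-S*u+C*zz;xc=C*u+S*zz;yc=np.cross(zc,xc);s=-1 if flip else 1
    return np.c_[s*yc,s*xc,-zc],zc,xc,yc
def restpose(back=0,flip=0):
    R,zc,xc,yc=tool(RYAW,flip);return REST+[0,0,35]+(124+back)*zc,R
def platepose(px,lift,flip=0):  # bevel centre at plate x=px, height lift above
    R,zc,xc,yc=tool(PYAW,flip);cy,sy=np.cos(np.radians(PYAW)),np.sin(np.radians(PYAW))
    c,s=np.cos(np.radians(20)),np.sin(np.radians(20))
    X=np.array([cy*c,sy*c,-s]);N=np.array([cy*s,sy*s,c])
    return PLATE+X*(px+7.5)+N*lift+124*zc,R
def steps(P0,R0,P,R,n):
    rv=Ro.from_matrix(R0.T@R).as_rotvec();print('rot deg',np.degrees(np.linalg.norm(rv)))
    for i in range(n):
        Ri=R0@Ro.from_rotvec(rv*i/n).as_matrix()
        print(i,np.round(Ri.T@(P-P0)/n/100,3),np.round(rv/n/2/np.pi,4),'->',np.round(P0+(P-P0)*(i+1)/n))
def go(P,R,n):
    from cell import r
    s=r.sense();steps(s['position'],s['tcp_rot'],P,R,n)
E
python3 - <<'E'
from h import *
for f in(0,1):
    P,R=restpose(80,f);print(P);print(R);go(P,R,9)
E
python3 -m pendant '[[-1,0,-0.5,0,0,-0.05,1],[-1,0,-0.5,0,0,-0.05,1],[-1,0,-0.5,0,0,-0.05,1],[-1,0,-0.5,0,0,-0.05,1],[-1,0,-0.5,0,0,-0.05,1],[-1,0,-0.5,0,0,-0.05,1],[-1,0,-0.5,0,0,-0.05,1],[-1,0,-0.5,0,0,-0.05,1]]'
python3 -c "
from cell import r;s=r.sense();print(s['q'],s['position'],s['tcp_rot'])"
```

```text
[502.47299841 201.5800239  202.10701703]
[[ 0.13571557  0.81157312  0.56826962]
 [ 0.99074784 -0.11117169 -0.07784325]
 [ 0.          0.57357644 -0.81915204]]
rot deg 116.64182159247919
0 [-0.598  0.762  0.035] [-0.007  -0.0106  0.0337] -> [ 203. -513.  229.]
1 [-0.42   0.867  0.105] [-0.007  -0.0106  0.0337] -> [ 241. -424.  226.]
2 [-0.22   0.929  0.166] [-0.007  -0.0106  0.0337] -> [ 278. -334.  223.]
3 [-0.008  0.944  0.215] [-0.007  -0.0106  0.0337] -> [ 315. -245.  219.]
4 [0.205 0.913 0.25 ] [-0.007  -0.0106  0.0337] -> [ 353. -156.  216.]
5 [0.408 0.837 0.268] [-0.007  -0.0106  0.0337] -> [390. -66. 212.]
6 [0.591 0.719 0.268] [-0.007  -0.0106  0.0337] -> [428.  23. 209.]
7 [0.745 0.565 0.252] [-0.007  -0.0106  0.0337] -> [465. 112. 206.]
8 [0.862 0.384 0.219] [-0.007  -0.0106  0.0337] -> [502. 202. 202.]
[502.47299841 201.5800239  202.10701703]
[[-0.13571557 -0.81157312  0.56826962]
 [-0.99074784  0.11117169 -0.07784325]
 [-0.         -0.57357644 -0.81915204]]
rot deg 74.50673989146979
0 [-0.598  0.762  0.035] [ 0.0096 -0.0063 -0.02  ] -> [ 203. -513.  229.]
1 [-0.687  0.683
[... 347 characters left out ...]
2.]
6 [-0.955  0.156  0.055] [ 0.0096 -0.0063 -0.02  ] -> [428.  23. 209.]
7 [-0.964  0.039  0.087] [ 0.0096 -0.0063 -0.02  ] -> [465. 112. 206.]
8 [-0.958 -0.075  0.126] [ 0.0096 -0.0063 -0.02  ] -> [502. 202. 202.]
time_s: 0.82
position: [261.2, -576.0, 282.6]
tcp_rot: [[-0.836, -0.549, -0.001], [-0.549, 0.836, 0.002], [0.0, 0.002, -1.0]]
wrist_force: [-0.2, -0.1, -0.3]
width: 86.9
grasp_force: 0.0
[-8.89658632e-01  3.71311803e-01  1.10165436e-01 -1.22918081e-04
 -1.31155511e+00 -9.98980852e-02] [ 261.18381344 -575.9574812   282.61906437] [[-8.35799994e-01 -5.49032916e-01 -1.10733172e-03]
 [-5.49034028e-01  8.35798551e-01  1.55484251e-03]
 [ 7.18465305e-05  1.90750016e-03 -9.99998178e-01]]
```

```bash
python3 - <<'E'
from h import *
P,R=restpose(130,1);go(P,R,9)
E
```

```text
rot deg 59.56274376675781
0 [-0.674  0.596  0.045] [ 0.0102 -0.0046 -0.0146] -> [ 285. -489.  278.]
1 [-0.725  0.534  0.029] [ 0.0102 -0.0046 -0.0146] -> [ 308. -402.  274.]
2 [-0.771  0.467  0.019] [ 0.0102 -0.0046 -0.0146] -> [ 332. -315.  269.]
3 [-0.81   0.395  0.014] [ 0.0102 -0.0046 -0.0146] -> [ 356. -229.  265.]
4 [-0.842  0.32   0.015] [ 0.0102 -0.0046 -0.0146] -> [ 379. -142.  261.]
5 [-0.867  0.243  0.022] [ 0.0102 -0.0046 -0.0146] -> [403. -55. 256.]
6 [-0.885  0.164  0.034] [ 0.0102 -0.0046 -0.0146] -> [427.  32. 252.]
7 [-0.895  0.085  0.052] [ 0.0102 -0.0046 -0.0146] -> [450. 119. 247.]
8 [-0.898  0.006  0.075] [ 0.0102 -0.0046 -0.0146] -> [474. 205. 243.]
```

```bash

python3 -m pendant '[[-0.67,0.6,0.04,0.01,-0.005,-0.015,1],[-0.67,0.6,0.04,0.01,-0.005,-0.015,1],[-0.67,0.6,0.04,0.01,-0.005,-0.015,1],[-0.67,0.6,0.04,0.01,-0.005,-0.015,1],[-0.67,0.6,0.04,0.01,-0.005,-0.015,1],[-0.67,0.6,0.04,0.01,-0.005,-0.015,1],[-0.67,0.6,0.04,0.01,-0.005,-0.015,1],[-0.67,0.6,0.04,0.01,-0.005,-0.015,1]]' >/dev/null
python3 -m pendant '[[-0.73,0.53,0.03,0.01,-0.005,-0.015,1],[-0.73,0.53,0.03,0.01,-0.005,-0.015,1],[-0.73,0.53,0.03,0.01,-0.005,-0.015,1],[-0.73,0.53,0.03,0.01,-0.005,-0.015,1],[-0.73,0.53,0.03,0.01,-0.005,-0.015,1],[-0.73,0.53,0.03,0.01,-0.005,-0.015,1],[-0.73,0.53,0.03,0.01,-0.005,-0.015,1],[-0.73,0.53,0.03,0.01,-0.005,-0.015,1]]' >/dev/null
python3 -m pendant '[[-0.77,0.47,0.02,0.01,-0.005,-0.015,1],[-0.77,0.47,0.02,0.01,-0.005,-0.015,1],[-0.77,0.47,0.02,0.01,-0.005,-0.015,1],[-0.77,0.47,0.02,0.01,-0.005,-0.015,1],[-0.77,0.47,0.02,0.01,-0.005,-0.015,1],[-0.77,0.47,0.02,0.01,-0.005,-0.015,1],[-0.77,0.47,0.02,0.01,-0.005,-0.015,1],[-0.77,0.47,0.02,0.01,-0.005,-0.015,1]]' >/dev/null
python3 -m pendant '[[-0.81,0.4,0.01,0.01,-0.005,-0.015,1],[-0.81,0.4,0.01,0.01,-0.005,-0.015,1],[-0.81,0.4,0.01,0.01,-0.005,-0.015,1],[-0.81,0.4,0.01,0.01,-0.005,-0.015,1],[-0.81,0.4,0.01,0.01,-0.005,-0.015,1],[-0.81,0.4,0.01,0.01,-0.005,-0.015,1],[-0.81,0.4,0.01,0.01,-0.005,-0.015,1],[-0.81,0.4,0.01,0.01,-0.005,-0.015,1]]'
python3 - <<'E'
from h import *
P,R=restpose(130,1);go(P,R,4)
from cell import r;print(r.sense()['q'])
E
```

```text
time_s: 3.48
position: [354.2, -228.5, 267.4]
tcp_rot: [[-0.564, -0.784, 0.26], [-0.823, 0.561, -0.091], [-0.074, -0.265, -0.961]]
wrist_force: [0.4, -0.8, 0.5]
width: 87.3
grasp_force: 0.0
rot deg 32.62630258974858
0 [-1.057  0.39   0.037] [ 0.0127 -0.0053 -0.018 ] -> [ 384. -120.  261.]
1 [-1.093  0.271  0.047] [ 0.0127 -0.0053 -0.018 ] -> [414. -11. 255.]
2 [-1.115  0.151  0.066] [ 0.0127 -0.0053 -0.018 ] -> [444.  97. 249.]
3 [-1.123  0.03   0.096] [ 0.0127 -0.0053 -0.018 ] -> [474. 205. 243.]
[-0.14475589 -0.14830027 -0.58374948  0.06938446 -0.86253678 -0.50407527]
```

```bash

python3 -m pendant '[[-0.85,0.32,0.03,0.01,-0.004,-0.0145,1],[-0.85,0.32,0.03,0.01,-0.004,-0.0145,1],[-0.85,0.32,0.03,0.01,-0.004,-0.0145,1],[-0.85,0.32,0.03,0.01,-0.004,-0.0145,1],[-0.85,0.32,0.03,0.01,-0.004,-0.0145,1],[-0.85,0.32,0.03,0.01,-0.004,-0.0145,1],[-0.85,0.32,0.03,0.01,-0.004,-0.0145,1],[-0.85,0.32,0.03,0.01,-0.004,-0.0145,1]]' >/dev/null
python3 -m pendant '[[-0.87,0.24,0.03,0.01,-0.004,-0.0145,1],[-0.87,0.24,0.03,0.01,-0.004,-0.0145,1],[-0.87,0.24,0.03,0.01,-0.004,-0.0145,1],[-0.87,0.24,0.03,0.01,-0.004,-0.0145,1],[-0.87,0.24,0.03,0.01,-0.004,-0.0145,1],[-0.87,0.24,0.03,0.01,-0.004,-0.0145,1],[-0.87,0.24,0.03,0.01,-0.004,-0.0145,1],[-0.87,0.24,0.03,0.01,-0.004,-0.0145,1]]' >/dev/null
python3 -m pendant '[[-0.88,0.17,0.05,0.01,-0.004,-0.0145,1],[-0.88,0.17,0.05,0.01,-0.004,-0.0145,1],[-0.88,0.17,0.05,0.01,-0.004,-0.0145,1],[-0.88,0.17,0.05,0.01,-0.004,-0.0145,1],[-0.88,0.17,0.05,0.01,-0.004,-0.0145,1],[-0.88,0.17,0.05,0.01,-0.004,-0.0145,1],[-0.88,0.17,0.05,0.01,-0.004,-0.0145,1],[-0.88,0.17,0.05,0.01,-0.004,-0.0145,1]]' >/dev/null
python3 - <<'E'
from h import *
P,R=restpose(130,1);go(P,R,2)
from cell import r;print(r.sense()['q'])
E
```

```text
rot deg 13.07326757332459
0 [-0.894  0.067  0.063] [ 0.0103 -0.0044 -0.0143] -> [449. 119. 248.]
1 [-0.895 -0.009  0.085] [ 0.0103 -0.0044 -0.0143] -> [474. 205. 243.]
[ 0.66497527 -0.20432158 -0.90278851  0.62791843 -0.65754569 -1.45679544]
```

```bash

python3 -m pendant '[[-0.89,0.07,0.06,0.01,-0.0045,-0.0145,1],[-0.89,0.07,0.06,0.01,-0.0045,-0.0145,1],[-0.89,0.07,0.06,0.01,-0.0045,-0.0145,1],[-0.89,0.07,0.06,0.01,-0.0045,-0.0145,1],[-0.89,0.07,0.06,0.01,-0.0045,-0.0145,1],[-0.89,0.07,0.06,0.01,-0.0045,-0.0145,1],[-0.89,0.07,0.06,0.01,-0.0045,-0.0145,1],[-0.89,0.07,0.06,0.01,-0.0045,-0.0145,1]]' >/dev/null
python3 -m pendant '[[-0.9,-0.01,0.08,0.01,-0.0045,-0.0145,1],[-0.9,-0.01,0.08,0.01,-0.0045,-0.0145,1],[-0.9,-0.01,0.08,0.01,-0.0045,-0.0145,1],[-0.9,-0.01,0.08,0.01,-0.0045,-0.0145,1],[-0.9,-0.01,0.08,0.01,-0.0045,-0.0145,1],[-0.9,-0.01,0.08,0.01,-0.0045,-0.0145,1],[-0.9,-0.01,0.08,0.01,-0.0045,-0.0145,1],[-0.9,-0.01,0.08,0.01,-0.0045,-0.0145,1]]'
python3 - <<'E'
from h import *
P,R=restpose(130,1);go(P,R,1)
from cell import r,eyes;s=r.sense();print(s['q'])
d=eyes.get_image('wrist');cv2.imwrite('pics/w1.png',d['pixels'][:,:,::-1])
print(d['tool_from_camera'])
import pickle;pickle.dump((s['position'],s['tcp_rot'],dict(d)),open('w1.pkl','wb'))
E
```

```text
time_s: 6.82
position: [472.8, 205.8, 243.6]
tcp_rot: [[-0.132, -0.814, 0.565], [-0.991, 0.108, -0.075], [-0.0, -0.57, -0.822]]
wrist_force: [-0.2, 0.3, 0.9]
width: 87.0
grasp_force: 0.0
rot deg 0.3408164143471179
0 [ 0.002 -0.007  0.012] [0.0007 0.0004 0.0005] -> [474. 205. 243.]
[ 8.52394896e-01 -1.78019189e-03 -8.87308700e-01  1.04472186e+00
 -5.81151183e-01 -1.85452301e+00]
[[ 1.24977743e-03 -9.66752377e-01 -2.55711320e-01  6.85299530e+01]
 [ 9.99999216e-01  1.22911926e-03  2.40593522e-04 -4.80684512e-01]
 [ 8.17053491e-05 -2.55711420e-01  9.66753155e-01 -1.51265134e+02]
 [ 0.00000000e+00  0.00000000e+00  0.00000000e+00  1.00000000e+00]]
```

View pics/w1.png

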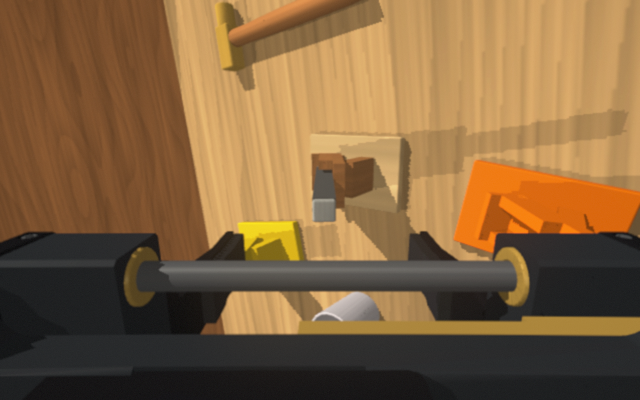

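The wrist view shows the chisel's head face at (313–335, 199–221), about (324,210), with the shank running up to about y=170. The yellow and orange decoys lie to the sides.

```bash
python3 - <<'E'
from h import *
import pickle
P,R,d=pickle.load(open('w1.pkl','rb'))
T=d['tool_from_camera'];np.set_printoptions(precision=2,suppress=True)
p=cv2.undistortPoints(np.array([[[324,210.]],[[313,210]],[[335,210]],[[324,199]],[[324,221]]]),d['camera_matrix'],np.array(d['dist'])).reshape(-1,2)
v=np.c_[p,np.ones(5)]@T[:3,:3].T;c=T[:3,3]
print(c+v*((79-c[2])/v[:,2])[:,None])
g=cv2.cvtColor(d['pixels'],cv2.COLOR_RGB2HSV)[165:226,300:350]
for y in range(0,61,6):print(165+y,' '.join('%d/%d'%(a[1],a[2]) for a in g[y,5:45:2]))
for b in(80,0):
    Q,RR=restpose(b,1);go(Q,RR,1)
E
```

```text
[[  1.12  -2.02  79.  ]
 [  1.11 -10.07  79.  ]
 [  1.13   6.03  79.  ]
 [  9.43  -2.02  79.  ]
 [ -7.33  -2.03  79.  ]]
165 130/217 129/222 128/223 130/196 158/131 156/134 144/135 157/127 156/131 158/139 157/143 154/137 157/135 157/135 156/139 157/130 157/130 154/131 153/130 156/129
171 131/216 130/221 129/223 133/193 157/135 127/122 37/90 34/89 32/87 55/70 70/62 69/63 70/62 101/76 154/142 155/140 158/139 154/139 156/136 159/133
177 130/214 129/220 127/225 128/212 154/134 79/103 37/89 34/90 37/89 35/88 32/88 37/89 34/89 40/90 132/118 161/127 157/127 155/128 159/127 157/127
183 131/212 130/218 128/223 128/207 139/123 44/92 37/89 34/90 37/89 32/89 34/89 32/88 32/88 35/88 67/95 152/106 155/112 155/128 158/132 161/130
189 130/210 132/218 127/223 128/213 107/117 35/88 37/90 37/89 32/88 34/89 37/89 32/88 32/88 35/87 37/89 134/101 154/104 155/102 154/103 155/110
195 131/210 131/216 130/222 120/221 68/112 35/88 34/89 37/89 32/88 32/88 34/89 34/90 32/87 32/87 35/88 80/96 153/108 153/108 153/108 149/108
201 131/211 131/213 131/220 115/213 32/181 30/153 31/149 29/148 30/151 32/150 31/149 31/150 30/146 28/145 31/138 66/101 151/103 151/103 154/104 144/106
207 131/214 129/213 131/218 110/217 36/171 33/130 32/129 34/127 34/128 32/128 31/125 32/127 33/124 31/123 32/118 69/100 148/114 145/116 145/116 143/116
213 130/217 131/213 132/217 118/219 43/177 31/130 34/129 34/127 32/128 32/126 33/124 31/124 31/122 35/123 33/115 96/144 129/222 130/220 129/223 129/223
219 128/221 132/215 130/215 119/217 40/178 31/133 32/127 34/126 32/126 32/127 31/122 31/124 33/122 32/119 27/113 95/142 129/221 129/221 128/221 128/223
225 129/224 128/211 131/209 130/215 132/205 131/218 127/228 130/217 129/200 129/205 129/196 129/190 131/192 130/180 129/184 128/199 129/220 129/222 130/219 130/222
rot deg 0.34434385956695435
0 [ 0.01 -0.01  0.51] [0. 0. 0.] -> [502. 202. 202.]
rot deg 0.34434385956695435
0 [ 0.01 -0.01  1.31] [0. 0. 0.] -> [548. 195. 137.]
```

```bash

python3 -m pendant '[[0.01,-0.02,0.2,0.0007,0.0004,0.0005,1],[0.01,-0.02,0.4,0.0007,0.0004,0.0005,1],[0.01,-0.02,0.6,0.0007,0.0004,0.0005,1],[0.01,-0.02,0.7,0.0007,0.0004,0.0005,1],[0.01,-0.02,0.75,0.0007,0.0004,0.0005,1],[0.01,-0.02,0.8,0.0007,0.0004,0.0005,1],[0.01,-0.02,0.8,0.0007,0.0004,0.0005,1],[0.01,-0.02,0.8,0.0007,0.0004,0.0005,1]]' >/dev/null
python3 -m pendant '[[0,0,0.1,0,0,0,1],[0,0,0.2,0,0,0,1],[0,0,0.3,0,0,0,1],[0,0,0.4,0,0,0,1],[0,0,0.45,0,0,0,1],[0,0,0.5,0,0,0,1],[0,0,0.5,0,0,0,1],[0,0,0.5,0,0,0,1]]'
python3 - <<'E'
from h import *
P,R=restpose(0,1);go(P,R,1)
from cell import r;s=r.sense();print(s['q'],s['moment'])
E
```

```text
time_s: 8.2
position: [548.3, 195.7, 138.2]
tcp_rot: [[-0.135, -0.811, 0.569], [-0.991, 0.11, -0.078], [0.0, -0.574, -0.819]]
wrist_force: [0.1, -0.8, 0.7]
width: 86.9
grasp_force: 0.0
rot deg 0.06990979707979629
0 [0.004 0.012 0.012] [-0.0001  0.      0.0002] -> [548. 195. 137.]
[ 0.35872424  0.23773427 -0.92169536  2.0328149  -0.30916068 -2.46745246] [ 0.19657377  1.29101237 -0.04592477]
```

```bash
cat > kin.py <<'E'
import numpy as np
from scipy.spatial.transform import Rotation as Ro
from scipy.optimize import least_squares
E=lambda a,t:Ro.from_euler(a,t).as_matrix()
R0=np.array([[0,0,1],[-1,0,0],[0,-1,0.]])
def fk(q,p,s4=1,s6=1):
    h,a0,ux,uz,fx,fz,L=p
    A=E('z',q[0])@E('y',q[1]);B=A@E('y',-q[2]);R=B@E('x',s4*q[3])@E('y',-q[4])@E('x',s6*q[5])@R0
    return np.array([np.cos(q[0])*a0,np.sin(q[0])*a0,h])+A@[ux,0,uz]+B@[fx,0,fz]+L*R[:,2],R
from cell import r
data=[([-1.043,.385,.008,0,-1.194,-.259],[166.,-602.53,233.55]),
([-.88966,.37131,.11017,-.00012,-1.31156,-.0999],[261.18,-575.96,282.62]),
([-.14476,-.1483,-.58375,.06938,-.86254,-.50408],[354.2,-228.5,267.4]),
([.85239,-.00178,-.88731,1.04472,-.58115,-1.85452],[472.8,205.8,243.6]),
([.35872,.23773,-.9217,2.03281,-.30916,-2.46745],[548.3,195.7,138.2])]
def fit():
    best=None
    for s4 in(1,-1):
        g=lambda p:np.concatenate([fk(q,p,s4)[0]-P for q,P in data]+[1e-3*(p-[300,0,0,400,400,0,200])])
        o=least_squares(g,[300,0,0,400,400,0,200])
        if best is None or o.cost<best[0]:best=(o.cost,s4,o.x,o.fun)
    return best
E
python3 - <<'E'
from kin import *
np.set_printoptions(precision=2,suppress=True)
c,s4,p,f=fit();print(c,s4,p);print(f)
s=r.sense()
for s6 in(1,-1):print(fk(s['q'],p,s4,s6)[1])
print(s['tcp_rot'])
E
```

```text
43767.93725380631 -1 [122.36  85.17  14.17 595.42 285.41  56.99 378.38]
[140.3   77.1    4.86 119.27 106.65  -7.57  35.05 151.62  13.46 -46.36
   9.06 -21.59  46.59 -82.71  10.83  -0.18   0.09   0.01   0.2   -0.11
   0.06   0.18]
[[-0.82 -0.05  0.57]
 [-0.11  0.99 -0.08]
 [-0.56 -0.13 -0.82]]
[[-0.13 -0.81  0.57]
 [-0.99  0.11 -0.08]
 [ 0.   -0.57 -0.82]]
[[-0.13 -0.81  0.57]
 [-0.99  0.11 -0.08]
 [ 0.   -0.57 -0.82]]
```

```bash
python3 - <<'E'
s=open('kin.py').read()
s=s.replace("h,a0,ux,uz,fx,fz,L=p","h,a0,ux,uz,fx,fz,L,w=p").replace("+L*R[:,2],R","+L*R[:,2]+w*np.array([-np.sin(q[0]),np.cos(q[0]),0]),R")
s=s.replace("0,200])","0,200,-150])").replace("s4=1,s6=1","s4=-1,s6=-1").replace("for s4 in(1,-1)","for s4 in(-1,)")
s+='''
LO=np.array([-3.14,-1.21,-1.07,-3.16,-2.99,-3.1]);HI=np.array([3.14,2.06,1.41,2.05,-.16,3.1])
def ik(P,R,q0,p):
    f=lambda q:np.r_[(fk(q,p)[0]-P)/100,(Ro.from_matrix(fk(q,p)[1].T@R)).as_rotvec()]
    o=least_squares(f,np.clip(q0,LO+1e-3,HI-1e-3),bounds=(LO,HI));return o.x,np.abs(o.fun).max()
'''
open('kin.py','w').write(s)
E
python3 - <<'E'
from kin import *
from h import *
np.set_printoptions(precision=2,suppress=True)
c,s4,p,f=fit();print(c,p);print(f)
np.save('p.npy',p)
q0=r.sense()['q'];rng=np.random.default_rng(0)
for name,(P,R) in {'rest1':restpose(0,1),'rest0':restpose(0,0),'rest1+80':restpose(80,1),'rest0+80':restpose(80,0),'lo1':platepose(55,0,1),'hi1':platepose(-55,0,1),'lo0':platepose(55,0,0),'hi0':platepose(-55,0,0)}.items():
    sol=[]
    for k in range(60):
        q,e=ik(P,R,rng.uniform(LO,HI),p)
        if e<1e-3 and not any(np.abs(q-x).max()<.02 for x in sol):sol.append(q)
    print(name);[print('   ',x) for x in sol]
E
```

```text
13748.169590751635 [-246.43  275.8    27.76  471.29   98.03  128.68   16.52 -142.27]
[  21.85   -2.2    13.42    6.46   19.82  -17.46    2.41   31.86   15.83
  -50.69   48.94  -26.73   45.62 -129.76   14.94   -0.55    0.28    0.03
    0.07   -0.3     0.13   -0.18    0.01]
rest1
    [ 0.6   0.22 -1.07  2.   -0.44 -2.68]
rest0
    [ 0.6   0.22 -1.07  2.   -0.44  0.46]
rest1+80
    [ 0.66  0.1  -0.84  1.21 -0.45 -1.87]
rest0+80
    [ 0.66  0.1  -0.84  1.21 -0.45  1.27]
lo1
    [-0.11  0.23 -0.92 -3.05 -0.19  3.08]
hi1
lo0
    [-0.11  0.23 -0.92 -3.05 -0.19 -0.07]
hi0
```

```bash
python3 - <<'E'
s=open('kin.py').read()
s=s.replace("+w*np.array([-np.sin(q[0]),np.cos(q[0]),0]),R","+B@E('x',s4*q[3])@[0,w,0],R")
open('kin.py','w').write(s)
E
cat > t.py <<'E'
from kin import *
from h import *
np.set_printoptions(precision=2,suppress=True)
c,s4,p,f=fit();print(c,p);print(f)
np.save('p.npy',p)
q0=r.sense()['q'];rng=np.random.default_rng(0)
for name,(P,R) in {'rest1':restpose(0,1),'rest0':restpose(0,0),'rest1+80':restpose(80,1),'lo1':platepose(55,0,1),'hi1':platepose(-55,0,1),'lo0':platepose(55,0,0),'hi0':platepose(-55,0,0)}.items():
    sol=[]
    for k in range(60):
        q,e=ik(P,R,rng.uniform(LO,HI),p)
        if e<1e-3 and not any(np.abs(q-x).max()<.02 for x in sol):sol.append(q)
    print(name);[print('   ',x) for x in sol]
E
python3 t.py
```

```text
0.06063199228074392 [ 160.58   -0.09   -0.08  564.85  421.9     0.1   295.42 -159.88]
[ 0.18  0.02 -0.08 -0.1   0.    0.07 -0.03 -0.03 -0.02  0.06  0.01  0.02
 -0.05  0.04  0.01 -0.14 -0.   -0.    0.16  0.02  0.    0.1  -0.01]
rest1
    [ 0.35  0.24 -0.92  2.05 -0.31 -2.48]
rest0
    [ 0.35  0.24 -0.92  2.05 -0.31  0.66]
rest1+80
    [ 0.67  0.09 -0.94  1.36 -0.44 -2.05]
lo1
hi1
    [-0.08 -0.01 -0.77  0.   -0.2  -0.  ]
lo0
hi0
```

```bash
cat >> h.py <<'E'
def plate2(px,lift,flip,phi,py=0):
    P,R=platepose(px,lift,flip);cy,sy=np.cos(np.radians(PYAW)),np.sin(np.radians(PYAW))
    c,s=np.cos(np.radians(20)),np.sin(np.radians(20))
    X=np.array([cy*c,sy*c,-s]);N=np.array([cy*s,sy*s,c]);B=PLATE+X*px
    M=Ro.from_rotvec(N*np.radians(phi)).as_matrix()
    return B+M@(P-B)+py*np.array([-sy,cy,0]),M@R
E
cat > t2.py <<'E'
from kin import *
from h import *
np.set_printoptions(precision=2,suppress=True)
p=np.load('p.npy')
rng=np.random.default_rng(0)
for phi in(-50,-40,-30,-20,-10,10,20,30,40,50):
  for fl in(1,0):
    for px in(50,-50):
      sol=[]
      P,R=plate2(px,0,fl,phi)
      for k in range(14):
        q,e=ik(P,R,np.r_[rng.uniform(-1,.6),.2,-.8,rng.uniform(LO[3:],HI[3:])],p)
        if e<1e-3 and not any(np.abs(q-x).max()<.02 for x in sol):sol.append(q)
      print(phi,fl,px,*sol)
E
time python3 t2.py
```

```text
-50 1 50 [ 0.18  0.38 -0.78  1.33 -0.78 -2.17]
-50 1 -50 [ 0.27  0.2  -0.94  1.24 -0.82 -2.16]
-50 0 50 [ 0.18  0.38 -0.78  1.33 -0.78  0.97]
-50 0 -50 [ 0.27  0.2  -0.94  1.24 -0.82  0.98]
-40 1 50 [ 0.03  0.3  -0.88  1.61 -0.6  -2.18]
-40 1 -50 [ 0.11  0.11 -1.03  1.48 -0.63 -2.11]
-40 0 50 [ 0.03  0.3  -0.88  1.61 -0.6   0.96]
-40 0 -50 [ 0.11  0.11 -1.03  1.48 -0.63  1.03]
-30 1 50 [-0.21  0.24 -0.92  2.   -0.39 -2.23]
-30 1 -50
-30 0 50 [-0.21  0.24 -0.92  2.   -0.39  0.91]
-30 0 -50
-20 1 50
-20 1 -50
-20 0 50
-20 0 -50
-10 1 50
-10 1 -50
-10 0 50
-10 0 -50
10 1 50 [-0.28  0.25 -0.35 -0.58 -0.47  0.8 ]
10 1 -50 [-0.33  0.07 -0.48 -0.57 -0.54  0.82]
10 0 50 [-0.28  0.25 -0.35 -0.58 -0.47 -2.34]
10 0 -50 [-0.33  0.07 -0.48 -0.57 -0.54 -2.33]
20 1 50 [-0.42  0.32 -0.21 -0.73 -0.72  1.12]
20 1 -50 [-0.5   0.15 -0.34 -0.72 -0.79  1.15]
20 0 50 [-0.42  0.32 -0.21 -0.73 -0.72 -2.02]
20 0 -50 [-0.5   0.15 -0.34 -0.72 -0.79 -1.99]
30 1 50 [-0.51  0.4  -0.09 -0.78 -0.94  1.3 ]
30 1 -50 [-0.59  0.25 -0.22 -0.77 -1.    1.35]
30 0 50 [-0.51  0.4  -0.09 -0.78 -0.94 -1.84]
30 0 -50 [-0.59  0.25 -0.22 -0.77 -1.   -1.79]
40 1 50 [-0.57  0.49  0.03 -0.8  -1.13  1.43]
40 1 -50 [-0.65  0.35 -0.11 -0.78 -1.19  1.49]
40 0 50 [-0.57  0.49  0.03 -0.8  -1.13 -1.71]
40 0 -50 [-0.65  0.35 -0.11 -0.78 -1.19 -1.65]
50 1 50 [-0.59  0.58  0.17 -0.8  -1.32  1.53]
50 1 -50 [-0.67  0.45  0.01 -0.78 -1.36  1.59]
50 0 50 [-0.59  0.58  0.17 -0.8  -1.32 -1.62]
50 0 -50 [-0.67  0.45  0.01 -0.78 -1.36 -1.55]
real	0m55.137s
user	0m55.316s
sys	0m0.273s
```

The kinematic fit is within 0.2 mm. Skewing the stroke 15° about the plate normal keeps both bevels flat and well inside the joint range. Now I grip.

```bash

python3 -m pendant '[[0,0,0,0,0,0,0.6],[0,0,0,0,0,0,0.4],[0,0,0,0,0,0,0.3],[0,0,0,0,0,0,0.2],[0,0,0,0,0,0,0],[0,0,0,0,0,0,0],[0,0,0,0,0,0,0],[0,0,0,0,0,0,0]]'
python3 -m pendant '[[0,0,0,0,0,0,0],[0,0,0,0,0,0,0],[0,0,0,0,0,0,0],[0,0,0,0,0,0,0],[0,0,0,0,0,0,0],[0,0,0,0,0,0,0],[0,0,0,0,0,0,0],[0,0,0,0,0,0,0]]'
python3 -c "
from cell import r;s=r.sense();print(s['q'],s['moment'])"
```

```text
time_s: 8.87
position: [548.2, 195.7, 137.8]
tcp_rot: [[-0.135, -0.812, 0.568], [-0.991, 0.11, -0.078], [0.001, -0.574, -0.819]]
wrist_force: [0.2, 0.7, -0.1]
width: 41.9
grasp_force: 0.0
time_s: 9.53
position: [548.5, 195.6, 138.0]
tcp_rot: [[-0.135, -0.811, 0.569], [-0.991, 0.11, -0.078], [0.001, -0.574, -0.819]]
wrist_force: [2.2, -0.6, 0.2]
width: 17.9
grasp_force: 30.0
[ 0.35801296  0.23835353 -0.92142078  2.03437503 -0.30933017 -2.46850479] [ 0.06298012  0.99187706 -0.057646  ]
```

```bash
python3 -c "
from cell import r;import pickle;s=r.sense();pickle.dump((s['position'],s['tcp_rot']),open('grasp.pkl','wb'));print(s['tcp_rot'])"
python3 -m pendant '[[0,-0.01,-0.02,0,0,0,0],[0,-0.02,-0.06,0,0,0,0],[0,-0.02,-0.15,0,0,0,0],[0,-0.02,-0.3,0,0,0,0],[0,-0.02,-0.45,0,0,0,0],[0,-0.02,-0.6,0,0,0,0],[0,-0.02,-0.7,0,0,0,0],[0,-0.02,-0.75,0,0,0,0]]'
python3 - <<'E'
from h import *
from kin import *
np.set_printoptions(precision=3,suppress=True)
p=np.load('p.npy')
s=r.sense();q=s['q']
P,R=plate2(50,30,1,15);print('target',P)
# waypoint: mid, tilt 15 deg
_,Rm=tool(0,1)[0],0
rv=Ro.from_matrix(s['tcp_rot'].T@R).as_rotvec();print(np.degrees(rv))
# candidate mid: P mid, more upright
T=Ro.from_euler('y',15,degrees=True).as_matrix()@np.array([[0,-1,0],[-1,0,0],[0,0,-1.]])
Pm=np.array([470,0,290.])
def path(P0,R0,P1,R1,q,n=6):
    rv=Ro.from_matrix(R0.T@R1).as_rotvec()
    for i in range(1,n+1):
        q,e=ik(P0+(P1-P0)*i/n,R0@Ro.from_rotvec(rv*i/n).as_matrix(),q,p);print(q,round(e,4))
    return q
q=path(s['position'],s['tcp_rot'],Pm,T,q)
path(Pm,T,P,R,q)
go(Pm,T,4);steps(Pm,T,P,R,4)
E
```

```text
[[-1.34882574e-01 -8.11382499e-01  5.68739951e-01]
 [-9.90861392e-01  1.10087413e-01 -7.79388452e-02]
 [ 6.27105332e-04 -5.74055051e-01 -8.18816466e-01]]
time_s: 10.2
position: [505.4, 201.5, 199.8]
tcp_rot: [[-0.133, -0.813, 0.566], [-0.991, 0.109, -0.076], [0.0, -0.571, -0.821]]
wrist_force: [-0.8, 0.9, -4.3]
width: 17.8
grasp_force: 30.0
target [ 565.441 -229.964  184.003]
[  0.016 -14.029 -11.124]
[ 0.756  0.063 -0.786  0.74  -0.538 -1.475] 0.0
[ 0.707  0.058 -0.601  0.358 -0.727 -1.041] 0.0
[ 0.602  0.077 -0.44   0.148 -0.932 -0.748] 0.0
[ 0.49   0.114 -0.303  0.028 -1.137 -0.545] 0.0
[ 0.386  0.163 -0.184 -0.04  -1.334 -0.397] 0.0
[ 0.296  0.22  -0.08  -0.076 -1.521 -0.283] 0.0
[ 0.225  0.183 -0.163 -0.049 -1.334 -0.188] 0.0
[ 0.143  0.158 -0.236 -0.047 -1.142 -0.079] 0.0
[ 0.048  0.149 -0.292 -0.081 -0.954  0.061] 0.0
[-0.06   0.162 -0.319 -0.174 -0.787  0.254] 0.0
[-0.187  0.198 -0.302 -0.354 -0.67   0.534] 0.0
[-0.341  0.258 -0.242 -0.621 -0.636  0.904] 0.0
rot deg 50.393831814085004
0 [ 0.511 -0.112 -0.197] [-0.035 -0.001 -0.005] -> [497. 151. 222.]
1 [ 0.513 -0.049 -0.217] [-0.035 -0.001 -0.005] -> [488. 101. 245.]
2 [ 0.512  0.016 -0.224] [-0.035 -0.001 -0.005] -> [479.  50. 267.]
3 [ 0.509  0.082 -0.216] [-0.035 -0.001 -0.005] -> [470.   0. 290.]
rot deg 51.279028931139166
0 [ 0.575 -0.299  0.194] [ 0.035 -0.005 -0.006] -> [494. -57. 264.]
1 [ 0.592 -0.23   0.235] [ 0.035 -0.005 -0.006] -> [ 518. -115.  237.]
2 [ 0.606 -0.153  0.258] [ 0.035 -0.005 -0.006] -> [ 542. -172.  211.]
3 [ 0.619 -0.072  0.264] [ 0.035 -0.005 -0.006] -> [ 565. -230.  184.]
```

```bash
python3 - <<'E'
from h import *
from kin import *
np.set_printoptions(precision=3,suppress=True)
p=np.load('p.npy')
s=r.sense();q=s['q']
P,R=plate2(50,30,1,15)
T=Ro.from_euler('y',-12,degrees=True).as_matrix()@np.array([[0,-1,0],[-1,0,0],[0,0,-1.]])
Pm=np.array([470,0,270.])
def path(P0,R0,P1,R1,q,n=3):
    rv=Ro.from_matrix(R0.T@R1).as_rotvec()
    for i in range(1,n+1):
        q,e=ik(P0+(P1-P0)*i/n,R0@Ro.from_rotvec(rv*i/n).as_matrix(),q,p);print(q,round(e,4))
    return q
q=path(s['position'],s['tcp_rot'],Pm,T,q)
path(Pm,T,P,R,q)
go(Pm,T,3)
E
```

```text
[ 0.701  0.011 -0.82   0.735 -0.513 -1.398] 0.0
[ 0.589 -0.028 -0.636  0.317 -0.711 -0.848] 0.0
[ 0.4   -0.02  -0.464  0.101 -0.937 -0.452] 0.0
[ 0.173  0.023 -0.492  0.01  -0.71  -0.134] 0.0
[-0.076  0.121 -0.406 -0.258 -0.592  0.348] 0.0
[-0.341  0.258 -0.242 -0.621 -0.636  0.904] 0.0
rot deg 24.07942472588229
0 [ 0.682 -0.111 -0.208] [-0.021 -0.003 -0.007] -> [494. 134. 223.]
1 [ 0.681 -0.054 -0.231] [-0.021 -0.003 -0.007] -> [482.  67. 247.]
2 [ 0.678  0.006 -0.246] [-0.021 -0.003 -0.007] -> [470.   0. 270.]
```

```bash

python3 -m pendant '[[0.08,-0.01,-0.04,-0.002,0,-0.001,0],[0.2,-0.03,-0.08,-0.006,-0.001,-0.002,0],[0.34,-0.05,-0.12,-0.01,-0.002,-0.004,0],[0.48,-0.08,-0.16,-0.015,-0.002,-0.005,0],[0.6,-0.1,-0.19,-0.018,-0.003,-0.006,0],[0.68,-0.11,-0.21,-0.021,-0.003,-0.007,0],[0.68,-0.11,-0.21,-0.021,-0.003,-0.007,0],[0.68,-0.11,-0.21,-0.021,-0.003,-0.007,0]]' >/dev/null
python3 -m pendant '[[0.08,-0.01,-0.04,-0.002,0,-0.001,0],[0.2,-0.02,-0.08,-0.006,-0.001,-0.002,0],[0.34,-0.03,-0.12,-0.01,-0.002,-0.004,0],[0.48,-0.04,-0.17,-0.015,-0.002,-0.005,0],[0.6,-0.05,-0.2,-0.018,-0.003,-0.006,0],[0.68,-0.05,-0.23,-0.021,-0.003,-0.007,0],[0.68,-0.05,-0.23,-0.021,-0.003,-0.007,0],[0.68,-0.05,-0.23,-0.021,-0.003,-0.007,0]]' >/dev/null
python3 -m pendant '[[0.08,0,-0.04,-0.002,0,-0.001,0],[0.2,0,-0.08,-0.006,-0.001,-0.002,0],[0.34,0,-0.12,-0.01,-0.002,-0.004,0],[0.48,0,-0.17,-0.015,-0.002,-0.005,0],[0.6,0,-0.22,-0.018,-0.003,-0.006,0],[0.68,0,-0.25,-0.021,-0.003,-0.007,0],[0.68,0,-0.25,-0.021,-0.003,-0.007,0],[0.68,0,-0.25,-0.021,-0.003,-0.007,0]]'
python3 - <<'E'
from h import *
P,R=plate2(50,30,1,15);go(P,R,3)
from cell import r;print(r.sense()['q'])
E
```

```text
time_s: 12.2
position: [471.7, -0.3, 270.3]
tcp_rot: [[0.007, -0.977, 0.212], [-1.0, -0.007, -0.001], [0.003, -0.212, -0.977]]
wrist_force: [0.3, -0.4, -4.9]
width: 18.0
grasp_force: 30.0
rot deg 25.268873277778052
0 [ 0.767 -0.239  0.348] [ 0.0212 -0.0079 -0.0058] -> [503. -77. 242.]
1 [ 0.791 -0.165  0.337] [ 0.0212 -0.0079 -0.0058] -> [ 534. -153.  213.]
2 [ 0.812 -0.092  0.314] [ 0.0212 -0.0079 -0.0058] -> [ 565. -230.  184.]
[ 0.39919258 -0.01948545 -0.4637877   0.10413442 -0.93233538 -0.44634205]
```

```bash

python3 -m pendant '[[0.1,-0.03,0.04,0.002,-0.001,-0.001,0],[0.25,-0.08,0.1,0.006,-0.002,-0.002,0],[0.4,-0.13,0.17,0.01,-0.004,-0.003,0],[0.55,-0.18,0.24,0.015,-0.006,-0.004,0],[0.68,-0.22,0.3,0.019,-0.007,-0.005,0],[0.77,-0.24,0.35,0.021,-0.008,-0.006,0],[0.77,-0.24,0.35,0.021,-0.008,-0.006,0],[0.77,-0.24,0.35,0.021,-0.008,-0.006,0]]' >/dev/null
python3 -m pendant '[[0.1,-0.02,0.04,0.002,-0.001,-0.001,0],[0.25,-0.05,0.1,0.006,-0.002,-0.002,0],[0.4,-0.08,0.17,0.01,-0.004,-0.003,0],[0.55,-0.12,0.24,0.015,-0.006,-0.004,0],[0.7,-0.15,0.3,0.019,-0.007,-0.005,0],[0.79,-0.17,0.34,0.021,-0.008,-0.006,0],[0.79,-0.17,0.34,0.021,-0.008,-0.006,0],[0.79,-0.17,0.34,0.021,-0.008,-0.006,0]]' >/dev/null
python3 - <<'E'
from h import *
P,R=plate2(50,30,1,15);go(P,R,1)
E
```

```text
rot deg 8.56779615842933
0 [ 0.817 -0.083  0.306] [ 0.0219 -0.0074 -0.0055] -> [ 565. -230.  184.]
```

```bash

python3 -m pendant '[[0.1,-0.01,0.04,0.002,-0.001,-0.001,0],[0.25,-0.03,0.1,0.006,-0.002,-0.002,0],[0.4,-0.04,0.17,0.01,-0.004,-0.003,0],[0.55,-0.06,0.22,0.015,-0.005,-0.004,0],[0.7,-0.07,0.27,0.019,-0.006,-0.005,0],[0.82,-0.08,0.31,0.022,-0.0074,-0.0055,0],[0.82,-0.08,0.31,0.022,-0.0074,-0.0055,0],[0.82,-0.08,0.31,0.022,-0.0074,-0.0055,0]]'
python3 - <<'E'
from h import *
P,R=plate2(50,30,1,15);go(P,R,1)
from cell import r,eyes
s=r.sense();print(s['q'])
a=eyes.get_image('side');w=eyes.get_image('wrist');t=eyes.get_image('top')
c=lambda d,x,y:cv2.resize(d['pixels'][y:y+100,x:x+100,::-1],(400,400),interpolation=cv2.INTER_CUBIC)
pq=cam(a,PLATE)[0];print(pq)
cv2.imwrite('pics/s2.png',np.hstack([c(a,320,110),cv2.resize(w['pixels'][:,:,::-1],(400,400))]))
E
```

```text
time_s: 14.2
position: [565.5, -230.3, 183.7]
tcp_rot: [[0.165, -0.81, 0.563], [-0.982, -0.084, 0.167], [-0.088, -0.581, -0.809]]
wrist_force: [-0.1, 0.3, -5.2]
width: 17.8
grasp_force: 30.0
rot deg 0.03585923564542665
0 [-0.004 -0.002 -0.002] [-0.0001 -0.      0.    ] -> [ 565. -230.  184.]
[-0.34171628  0.25821155 -0.24173254 -0.62237674 -0.63628537  0.90615085]
[366.70048919 172.75384773]
```

View pics/s2.png

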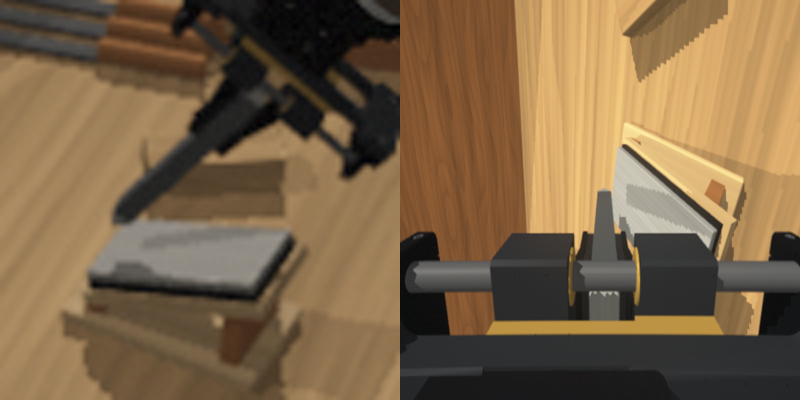

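The side crop shows the chisel's edge at crop (122,220), which is pixel (350,165), above the plate's low end. In the wrist view the shank sits straight between the pads. Next I check this against the projection.

```bash
python3 - <<'E'
from h import *
from cell import r,eyes
np.set_printoptions(precision=1,suppress=True)
s=r.sense();R=s['tcp_rot'];e=s['position']+124*R[:,2]
a=eyes.get_image('side');print('edge',e,cam(a,[e,e+10*R[:,2]]))
print('plate corners',cam(a,[PLATE+platepose(x,0)[0]-platepose(0,0)[0]+y*np.array([.08,.997,0]) for x in(75,-75) for y in(36,-36)]))
g=cv2.cvtColor(a['pixels'],cv2.COLOR_RGB2GRAY);print(g[156:172,342:362])
for l in(8,3,0,-2):
    P,Rt=plate2(50,l,1,15);go(P,Rt,1)
E
```

```text
edge [ 635.5 -208.3   84.2] [[348.3 164.3]
 [346.3 166. ]]
plate corners [[341.3 177.9]
 [351.8 164.7]
 [382.8 181.5]
 [392.7 167.5]]
[[139 141 144 144 143 138 136 140 141 136 116  83  58  46  36  36  38  38
   35  35]
 [140 143 144 142 139 137 137 140 136 116  82  57  42  35  35  35  37  37
   39  48]
 [143 144 143 140 136 137 140 134 111  83  56  42  34  34  35  37  35  40
   59  74]
 [143 143 141 139 137 140 133 106  73  54  42  37  34  35  37  37  44  63
   82  91]
 [143 143 140 138 139 141 122  72  56  41  36  36  38  36  36  44  64  82
   90  91]
 [143 141 138 138 141 138 114  53  42  35  37  34  35  36  43  65  82  89
   91  93]
 [142 140 139 140 141 130  87  37  35  38  35  37  36  56  74  83  89  90
   92  92]
 [139 139 139 140 143 128  72  44  36  34  38  36  68 105 109  88  91  93
   92  91]
 [138 138 140 142 146 131  77  61  46  38  36  67 111 135 124  98  98 107
  106  91]
 [140 139 142 145 149 130  71  69  62  67  95 120 135 141 137 126 127 131
  130 124]
 [140 140 142 147 151 137 112 118 117 120 132 140 140 141 142 141 142 141
  141 142]
 [140 143 146 150 152 145 136 139 140 141 140 140 141 141 142 142 141 142
  141 143]
 [142 145 149 151 149 144 140 138 141 141 141 141 141 141 142 141 142 138
  132 132]
 [144 148 150 150 146 142 140 141 142 142 141 141 141 137 132 132 132 128
  123 122]
 [147 150 152 148 144 142 141 142 143 141 142 142 142 134 122 123 121 122
  122 121]
 [149 152 150 145 143 142 143 143 142 143 143 143 139 128 122 122 123 122
  123 122]]
rot deg 0.17938647770226374
0 [0.  0.2 0.1] [-0.  0.  0.] -> [ 558. -229.  163.]
rot deg 0.17938647770226374
0 [0.  0.2 0.2] [-0.  0.  0.] -> [ 556. -229.  159.]
rot deg 0.17938647770226374
0 [0.  0.3 0.2] [-0.  0.  0.] -> [ 555. -229.  156.]
rot deg 0.17938647770226374
0 [0.  0.3 0.2] [-0.  0.  0.] -> [ 555. -229.  154.]
```

```bash

python3 -m pendant '[[0,0.03,0.02,0,0,0,0],[0,0.07,0.05,0,0,0,0],[0,0.12,0.085,0,0,0,0],[0,0.16,0.113,0,0,0,0],[0,0.19,0.135,0,0,0,0],[0,0.21,0.149,0,0,0,0],[0,0.22,0.156,0,0,0,0],[0,0.22,0.156,0,0,0,0]]'
python3 -m pendant '[[0,0.004,0.003,0,0,0,0],[0,0.008,0.006,0,0,0,0],[0,0.012,0.009,0,0,0,0],[0,0.016,0.011,0,0,0,0],[0,0.016,0.011,0,0,0,0],[0,0.016,0.011,0,0,0,0],[0,0.016,0.011,0,0,0,0],[0,0.016,0.011,0,0,0,0]]'
python3 - <<'E'
from h import *
from cell import r
s=r.sense();P,R=plate2(50,0,1,15);N=np.array([.342*np.cos(-.08),.342*np.sin(-.08),.94])
print((s['position']-P)@N,s['wrist_force']@N,s['moment'])
E
```

```text
time_s: 15.07
position: [556.6, -230.0, 158.3]
tcp_rot: [[0.165, -0.809, 0.564], [-0.982, -0.083, 0.167], [-0.088, -0.582, -0.808]]
wrist_force: [-0.0, 0.1, -3.9]
width: 17.8
grasp_force: 30.0
time_s: 15.73
position: [556.4, -229.9, 157.3]
tcp_rot: [[0.165, -0.808, 0.566], [-0.982, -0.084, 0.167], [-0.087, -0.583, -0.808]]
wrist_force: [1.3, -0.9, -1.1]
width: 17.7
grasp_force: 30.0
1.8528448777423163 -0.5299679815410265 [-0.36153964  1.39189371 -0.01292355]
```

```bash
python3 - <<'E'
from h import *
a,R=plate2(50,0,1,15);b,_=plate2(25,0,1,15);print(R.T@(b-a)/100)
E
```

```text
[-0.06470476  0.13850807 -0.19781003]
```

```bash

python3 -m pendant '[[-0.005,0.011,-0.016,0,0,0,0],[-0.013,0.028,-0.04,0,0,0,0],[-0.0234,0.05,-0.071,0,0,0,0],[-0.0338,0.072,-0.103,0,0,0,0],[-0.0442,0.094,-0.134,0,0,0,0],[-0.0546,0.116,-0.166,0,0,0,0],[-0.0624,0.133,-0.19,0,0,0,0],[-0.065,0.1385,-0.198,0,0,0,0]]'
cat > chk.py <<'E'
from h import *
from cell import r
import sys
fl=int(sys.argv[1])
s=r.sense();P,R=plate2(0,0,fl,15);N=np.array([.342*np.cos(-.08),.342*np.sin(-.08),.94]);X=np.array([.94*np.cos(-.08),.94*np.sin(-.08),-.342])
d=s['position']-P
print('px %.1f lift %.2f contactN %.1f drag %.1f'%(d@X,d@N,s['wrist_force']@N+4.8,s['wrist_force']@X-1.7),'rot',np.degrees(Ro.from_matrix(R.T@s['tcp_rot']).as_rotvec()).round(2),s['moment'].round(2))
E
python3 chk.py 1
```

```text
time_s: 16.4
position: [532.1, -227.8, 165.7]
tcp_rot: [[0.165, -0.808, 0.565], [-0.982, -0.084, 0.167], [-0.088, -0.583, -0.808]]
wrist_force: [1.7, 0.9, -2.6]
width: 17.7
grasp_force: 30.0
px 24.9 lift 1.43 contactN 2.9 drag 0.7 rot [ 0.17  0.03 -0.02] [-0.46  0.79 -0.14]
```

```bash

python3 -m pendant '[[-0.005,0.014,-0.014,0,0,0,0],[-0.013,0.032,-0.037,0,0,0,0],[-0.0234,0.054,-0.068,0,0,0,0],[-0.0338,0.076,-0.1,0,0,0,0],[-0.0442,0.098,-0.131,0,0,0,0],[-0.0546,0.12,-0.163,0,0,0,0],[-0.0624,0.137,-0.187,0,0,0,0],[-0.065,0.1425,-0.195,0,0,0,0]]' >/dev/null
python3 chk.py 1
python3 -m pendant '[[-0.005,0.011,-0.016,0,0,0,0],[-0.013,0.028,-0.04,0,0,0,0],[-0.0234,0.05,-0.071,0,0,0,0],[-0.0338,0.072,-0.103,0,0,0,0],[-0.0442,0.094,-0.134,0,0,0,0],[-0.0546,0.116,-0.166,0,0,0,0],[-0.0624,0.133,-0.19,0,0,0,0],[-0.065,0.1385,-0.198,0,0,0,0]]' >/dev/null
python3 chk.py 1
```

```text
px -0.1 lift 0.76 contactN 4.4 drag 1.6 rot [ 0.16  0.02 -0.01] [-0.42  0.56 -0.21]
px -25.2 lift 0.62 contactN 3.5 drag 2.3 rot [ 0.15  0.02 -0.01] [-0.46  0.48 -0.23]
```

```bash

python3 -m pendant '[[-0.005,0.012,-0.015,0,0,0,0],[-0.013,0.029,-0.039,0,0,0,0],[-0.0234,0.052,-0.07,0,0,0,0],[-0.0338,0.074,-0.102,0,0,0,0],[-0.0442,0.096,-0.133,0,0,0,0],[-0.0546,0.118,-0.165,0,0,0,0],[-0.065,0.14,-0.197,0,0,0,0],[-0.073,0.157,-0.221,0,0,0,0]]' >/dev/null
python3 chk.py 1
python3 -m pendant '[[0,-0.02,-0.014,0,0,0,0],[0,-0.05,-0.035,0,0,0,0],[0,-0.1,-0.07,0,0,0,0],[0,-0.16,-0.11,0,0,0,0],[0,-0.22,-0.155,0,0,0,0],[0,-0.28,-0.2,0,0,0,0],[0,-0.33,-0.23,0,0,0,0],[0,-0.33,-0.23,0,0,0,0]]' 
python3 chk.py 1
python3 - <<'E'
from h import *
from kin import *
np.set_printoptions(precision=3,suppress=True)
p=np.load('p.npy')
s=r.sense();q=s['q'];print(q)
P,R=plate2(50,55,0,15);P0=s['position'];R0=s['tcp_rot']
print(np.degrees(Ro.from_matrix(R0.T@R).as_rotvec()))
for i in range(1,5):
    Ri=R0@Ro.from_rotvec([0,0,np.pi*i/4]).as_matrix()
    Pi=P0+(P-P0)*i/4
    q,e=ik(Pi,Ri,q,p);print(q,e, (R0@Ro.from_rotvec([0,0,np.pi*(i-1)/4]).as_matrix()).T@(P-P0)/400)
E
```

```text
px -53.2 lift 0.32 contactN 4.1 drag 2.1 rot [ 0.14  0.01 -0.01] [-0.47  0.39 -0.22]
time_s: 19.07
position: [473.8, -223.1, 230.8]
tcp_rot: [[0.166, -0.807, 0.566], [-0.982, -0.085, 0.167], [-0.086, -0.584, -0.807]]
wrist_force: [0.0, 0.3, -4.4]
width: 18.1
grasp_force: 30.0
px -52.3 lift 42.56 contactN 0.7 drag -0.2 rot [ 0.26  0.08 -0.13] [-0.6   2.15  0.01]
[-0.398  0.071 -0.351 -0.597 -0.726  0.906]
[   0.119   -0.41  -179.874]
[-0.378  0.114 -0.319 -0.595 -0.706  0.107] 2.842170943040401e-15 [ 0.065 -0.166  0.186]
[-0.36   0.156 -0.285 -0.593 -0.69  -0.691] 3.603032930548926e-14 [-0.072 -0.164  0.186]
[-0.344  0.198 -0.25  -0.589 -0.677 -1.491] 1.217481198104444e-12 [-0.166 -0.065  0.186]
[-0.329  0.24  -0.212 -0.584 -0.666 -2.291] 1.1227226452106169e-09 [-0.164  0.072  0.186]
```

```bash

python3 -m pendant '[[0,-0.01,0.01,0,0,0.01,0],[0.01,-0.03,0.04,0,0,0.025,0],[0.02,-0.06,0.07,0,0,0.045,0],[0.03,-0.09,0.1,0,0,0.065,0],[0.045,-0.11,0.13,0,0,0.085,0],[0.055,-0.14,0.16,0,0,0.105,0],[0.065,-0.166,0.186,0,0,0.12,0],[0.065,-0.166,0.186,0,0,0.125,0]]' >/dev/null
python3 -m pendant '[[-0.01,-0.01,0.01,0,0,0.01,0],[-0.02,-0.03,0.04,0,0,0.025,0],[-0.03,-0.06,0.07,0,0,0.045,0],[-0.04,-0.09,0.1,0,0,0.065,0],[-0.05,-0.11,0.13,0,0,0.085,0],[-0.06,-0.14,0.16,0,0,0.105,0],[-0.07,-0.164,0.186,0,0,0.12,0],[-0.07,-0.164,0.186,0,0,0.125,0]]' >/dev/null
python3 -m pendant '[[-0.01,-0.01,0.01,0,0,0.01,0],[-0.03,-0.02,0.04,0,0,0.025,0],[-0.06,-0.03,0.07,0,0,0.045,0],[-0.09,-0.04,0.1,0,0,0.065,0],[-0.11,-0.05,0.13,0,0,0.085,0],[-0.14,-0.06,0.16,0,0,0.105,0],[-0.166,-0.065,0.186,0,0,0.12,0],[-0.166,-0.065,0.186,0,0,0.125,0]]' >/dev/null
python3 -m pendant '[[-0.01,0.01,0.01,0,0,0.01,0],[-0.03,0.02,0.04,0,0,0.025,0],[-0.06,0.03,0.07,0,0,0.045,0],[-0.09,0.04,0.1,0,0,0.065,0],[-0.11,0.05,0.13,0,0,0.085,0],[-0.14,0.06,0.16,0,0,0.105,0],[-0.164,0.072,0.186,0,0,0.12,0],[-0.164,0.072,0.186,0,0,0.125,0]]'
python3 chk.py 0
python3 - <<'E'
from h import *
P,R=plate2(50,6,0,15);go(P,R,1)
E
```

```text
time_s: 21.73
position: [573.1, -230.3, 204.4]
tcp_rot: [[-0.162, 0.81, 0.563], [0.983, 0.08, 0.168], [0.092, 0.581, -0.809]]
wrist_force: [0.2, -0.4, -5.3]
width: 18.4
grasp_force: 30.0
px 50.3 lift 51.76 contactN -0.1 drag 0.3 rot [-0.06  0.04  0.23] [-0.71  2.12 -0.  ]
rot deg 0.24605103999911415
0 [-0.004 -0.377  0.259] [ 0.0002 -0.0001 -0.0006] -> [ 557. -229.  161.]
```

```bash

python3 -m pendant '[[0,-0.04,0.03,0,0,0,0],[0,-0.1,0.07,0,0,-0.0006,0],[0,-0.18,0.12,0,0,-0.0006,0],[0,-0.25,0.17,0,0,-0.0006,0],[-0.004,-0.31,0.21,0.0002,-0.0001,-0.0006,0],[-0.004,-0.35,0.24,0.0002,-0.0001,-0.0006,0],[-0.004,-0.377,0.259,0.0002,-0.0001,-0.0006,0],[-0.004,-0.377,0.259,0.0002,-0.0001,-0.0006,0]]' >/dev/null
python3 chk.py 0
python3 -m pendant '[[0,-0.004,0.003,0,0,0,0],[0,-0.008,0.006,0,0,0,0],[0,-0.012,0.009,0,0,0,0],[0,-0.016,0.012,0,0,0,0],[0,-0.02,0.014,0,0,0,0],[0,-0.024,0.017,0,0,0,0],[0,-0.024,0.017,0,0,0,0],[0,-0.024,0.017,0,0,0,0]]' >/dev/null
python3 chk.py 0
```

```text
px 49.4 lift 5.55 contactN 1.5 drag -0.1 rot [ 0.01 -0.02 -0.18] [-0.73  2.11  0.01]
px 49.5 lift 3.79 contactN 0.8 drag 0.0 rot [-0.06 -0.05 -0.23] [-0.76  2.1   0.06]
```

```bash

python3 -m pendant '[[0,-0.004,0.003,0,0,0,0],[0,-0.008,0.006,0,0,0,0],[0,-0.012,0.009,0,0,0,0],[0,-0.016,0.012,0,0,0,0],[0,-0.016,0.012,0,0,0,0],[0,-0.016,0.012,0,0,0,0],[0,-0.016,0.012,0,0,0,0],[0,-0.016,0.012,0,0,0,0]]' >/dev/null
python3 chk.py 0
```

```text
px 49.8 lift 2.35 contactN 3.4 drag -1.2 rot [-0.12 -0.07 -0.24] [-0.46  1.46  0.11]
```

```bash

python3 -m pendant '[[0.005,-0.014,-0.014,0,0,0,0],[0.013,-0.032,-0.037,0,0,0,0],[0.0234,-0.054,-0.068,0,0,0,0],[0.0338,-0.076,-0.1,0,0,0,0],[0.0442,-0.098,-0.131,0,0,0,0],[0.0546,-0.12,-0.163,0,0,0,0],[0.0624,-0.137,-0.187,0,0,0,0],[0.065,-0.1425,-0.195,0,0,0,0]]' >/dev/null
python3 chk.py 0
python3 -m pendant '[[0.005,-0.012,-0.015,0,0,0,0],[0.013,-0.03,-0.039,0,0,0,0],[0.0234,-0.052,-0.07,0,0,0,0],[0.0338,-0.074,-0.102,0,0,0,0],[0.0442,-0.096,-0.133,0,0,0,0],[0.0546,-0.118,-0.165,0,0,0,0],[0.0624,-0.135,-0.189,0,0,0,0],[0.065,-0.1405,-0.197,0,0,0,0]]' >/dev/null
python3 chk.py 0
```

```text
px 24.1 lift 1.66 contactN 3.0 drag 2.0 rot [-0.11 -0.07 -0.24] [-0.59  0.75 -0.18]
px -1.0 lift 1.16 contactN 4.0 drag 1.6 rot [-0.08 -0.05 -0.23] [-0.55  0.5  -0.24]
```

```bash

python3 -m pendant '[[0.005,-0.012,-0.015,0,0,0,0],[0.013,-0.03,-0.039,0,0,0,0],[0.0234,-0.052,-0.07,0,0,0,0],[0.0338,-0.074,-0.102,0,0,0,0],[0.0442,-0.096,-0.133,0,0,0,0],[0.0546,-0.118,-0.165,0,0,0,0],[0.0624,-0.135,-0.189,0,0,0,0],[0.065,-0.1405,-0.197,0,0,0,0]]' >/dev/null
python3 chk.py 0
python3 -m pendant '[[0.005,-0.012,-0.015,0,0,0,0],[0.013,-0.029,-0.039,0,0,0,0],[0.0234,-0.052,-0.07,0,0,0,0],[0.0338,-0.074,-0.102,0,0,0,0],[0.0442,-0.096,-0.133,0,0,0,0],[0.0546,-0.118,-0.165,0,0,0,0],[0.065,-0.14,-0.197,0,0,0,0],[0.073,-0.157,-0.221,0,0,0,0]]' >/dev/null
python3 chk.py 0
python3 -m pendant '[[0,0.02,-0.014,0,0,0,0],[0,0.05,-0.035,0,0,0,0],[0,0.1,-0.07,0,0,0,0],[0,0.16,-0.11,0,0,0,0],[0,0.22,-0.155,0,0,0,0],[0,0.28,-0.2,0,0,0,0],[0,0.33,-0.23,0,0,0,0],[0,0.33,-0.23,0,0,0,0]]' 
python3 chk.py 0
python3 - <<'E'
from h import *
from kin import *
import pickle
np.set_printoptions(precision=3,suppress=True)
p=np.load('p.npy')
s=r.sense();q=s['q'];print(q)
T=Ro.from_euler('y',-12,degrees=True).as_matrix()@np.array([[0,-1,0],[-1,0,0],[0,0,-1.]])
Pm=np.array([470,0,270.]);P0=s['position'];R0=s['tcp_rot']
# n=4: turn -180 about tool z then to T
rv=Ro.from_matrix(R0.T@T).as_rotvec();print(np.degrees(rv))
for n in(4,):
  for i in range(1,n+1):
    q,e=ik(P0+(Pm-P0)*i/n,R0@Ro.from_rotvec(rv*i/n).as_matrix(),q,p);print(q,e)
steps(P0,R0,Pm,T,4)
E
```

```text
px -26.1 lift 0.82 contactN 4.8 drag 1.6 rot [-0.07 -0.05 -0.23] [-0.61  0.46 -0.24]
px -54.1 lift 0.53 contactN 4.0 drag 1.4 rot [-0.07 -0.05 -0.23] [-0.55  0.24 -0.3 ]
time_s: 27.07
position: [473.1, -223.1, 231.3]
tcp_rot: [[-0.169, 0.807, 0.566], [0.982, 0.089, 0.166], [0.084, 0.583, -0.808]]
wrist_force: [0.2, -0.1, -4.8]
width: 17.6
grasp_force: 30.0
px -53.2 lift 42.79 contactN 0.3 drag 0.2 rot [-0.19 -0.11 -0.34] [-0.77  2.   -0.06]
[-0.398  0.069 -0.352 -0.594 -0.726 -2.235]
[  12.566   35.04  -168.989]
[-0.299  0.062 -0.318 -0.541 -0.871 -1.631] 2.9576833720928406e-09
[-0.109  0.045 -0.318 -0.379 -0.947 -1.166] 2.06266736447301e-12
[ 0.138  0.015 -0.366 -0.156 -0.962 -0.786] 9.947598300641404e-16
[ 0.4   -0.02  -0.464  0.101 -0.937 -0.452] 1.7053025658242404e-15
rot deg 173.04082804998714
0 [0.557 0.1   0.01 ] [ 0.009  0.024 -0.117] -> [ 472. -167.  241.]
1 [0.339 0.449 0.066] [ 0.009  0.024 -0.117] -> [ 472. -112.  251.]
2 [-0.062  0.56   0.059] [ 0.009  0.024 -0.117] -> [471. -56. 260.]
3 [-0.427  0.372 -0.007] [ 0.009  0.024 -0.117] -> [470.   0. 270.]
```

```bash

python3 -m pendant '[[0.05,0.01,0,0.001,0.002,-0.01,0],[0.12,0.02,0,0.002,0.005,-0.025,0],[0.2,0.04,0,0.003,0.009,-0.042,0],[0.29,0.05,0.01,0.005,0.012,-0.06,0],[0.38,0.07,0.01,0.006,0.016,-0.08,0],[0.47,0.08,0.01,0.007,0.02,-0.1,0],[0.53,0.1,0.01,0.008,0.023,-0.112,0],[0.557,0.1,0.01,0.009,0.024,-0.117,0]]' >/dev/null
python3 -m pendant '[[0.03,0.04,0,0.001,0.002,-0.01,0],[0.07,0.1,0.01,0.002,0.005,-0.025,0],[0.12,0.16,0.02,0.003,0.009,-0.042,0],[0.17,0.23,0.03,0.005,0.012,-0.06,0],[0.23,0.31,0.04,0.006,0.016,-0.08,0],[0.29,0.38,0.05,0.007,0.02,-0.1,0],[0.32,0.43,0.06,0.008,0.023,-0.112,0],[0.339,0.449,0.066,0.009,0.024,-0.117,0]]' >/dev/null
python3 -m pendant '[[0,0.05,0,0.001,0.002,-0.01,0],[-0.01,0.12,0.01,0.002,0.005,-0.025,0],[-0.02,0.2,0.02,0.003,0.009,-0.042,0],[-0.03,0.29,0.03,0.005,0.012,-0.06,0],[-0.04,0.38,0.04,0.006,0.016,-0.08,0],[-0.05,0.47,0.05,0.007,0.02,-0.1,0],[-0.06,0.54,0.06,0.008,0.023,-0.112,0],[-0.062,0.56,0.059,0.009,0.024,-0.117,0]]' >/dev/null
python3 -m pendant '[[-0.03,0.03,0,0.001,0.002,-0.01,0],[-0.08,0.07,0,0.002,0.005,-0.025,0],[-0.15,0.13,0,0.003,0.009,-0.042,0],[-0.22,0.19,0,0.005,0.012,-0.06,0],[-0.29,0.25,0,0.006,0.016,-0.08,0],[-0.36,0.31,0,0.007,0.02,-0.1,0],[-0.41,0.36,-0.007,0.008,0.023,-0.112,0],[-0.427,0.372,-0.007,0.009,0.024,-0.117,0]]'
python3 - <<'E'
from h import *
from cell import r
import pickle
P,R=pickle.load(open('grasp.pkl','rb'))
print(r.sense()['q'])
T=P-75*R[:,2]-3*R[:,1]   # 75 up the trough, 3 mm off the floor
go(T,R,3)
E
```

```text
time_s: 29.73
position: [470.0, 1.1, 268.2]
tcp_rot: [[-0.011, -0.978, 0.21], [-1.0, 0.011, -0.001], [-0.002, -0.21, -0.978]]
wrist_force: [0.4, 0.1, -5.1]
width: 17.9
grasp_force: 30.0
[ 0.40331729 -0.02000488 -0.46924658  0.10374557 -0.92960624 -0.46807972]
rot deg 24.00356386381925
0 [-0.668 -0.071  0.245] [0.0212 0.0028 0.0061] -> [483.  68. 246.]
1 [-0.673 -0.013  0.239] [0.0212 0.0028 0.0061] -> [496. 134. 224.]
2 [-0.677  0.044  0.225] [0.0212 0.0028 0.0061] -> [508. 201. 201.]
```

```bash

python3 -m pendant '[[-0.08,-0.01,0.03,0.002,0,0.001,0],[-0.2,-0.02,0.07,0.006,0.001,0.002,0],[-0.34,-0.04,0.12,0.011,0.0015,0.003,0],[-0.48,-0.05,0.18,0.016,0.002,0.005,0],[-0.6,-0.065,0.22,0.019,0.0025,0.0055,0],[-0.67,-0.071,0.245,0.0212,0.0028,0.006,0],[-0.67,-0.071,0.245,0.0212,0.0028,0.006,0],[-0.67,-0.071,0.245,0.0212,0.0028,0.006,0]]' >/dev/null
python3 -m pendant '[[-0.08,0,0.03,0.002,0,0.001,0],[-0.2,0,0.07,0.006,0.001,0.002,0],[-0.34,0,0.12,0.011,0.0015,0.003,0],[-0.48,-0.01,0.18,0.016,0.002,0.005,0],[-0.6,-0.01,0.22,0.019,0.0025,0.0055,0],[-0.67,-0.013,0.24,0.0212,0.0028,0.006,0],[-0.67,-0.013,0.24,0.0212,0.0028,0.006,0],[-0.67,-0.013,0.24,0.0212,0.0028,0.006,0]]' >/dev/null
python3 - <<'E'
from h import *
from cell import r
import pickle
P,R=pickle.load(open('grasp.pkl','rb'))
print(r.sense()['q'])
go(P-80*R[:,2]-3*R[:,1],R,1)
E
```

```text
[ 0.69477997  0.01474209 -0.81772787  0.73901836 -0.51239448 -1.40181481]
rot deg 8.035737819941863
0 [-0.696  0.057  0.17 ] [0.0214 0.0024 0.0058] -> [505. 202. 205.]
```

```bash

python3 -m pendant '[[-0.08,0.01,0.02,0.002,0,0.001,0],[-0.2,0.02,0.05,0.006,0.001,0.002,0],[-0.34,0.03,0.08,0.011,0.0015,0.003,0],[-0.48,0.04,0.12,0.016,0.002,0.005,0],[-0.6,0.05,0.15,0.019,0.0025,0.0055,0],[-0.696,0.057,0.17,0.0214,0.0024,0.0058,0],[-0.696,0.057,0.17,0.0214,0.0024,0.0058,0],[-0.696,0.057,0.17,0.0214,0.0024,0.0058,0]]' 
cat > rk.py <<'E'
from h import *
from cell import r
import pickle
P,R=pickle.load(open('grasp.pkl','rb'));s=r.sense()
print(s['q'].round(3),'from grasp, tool axes',(R.T@(s['position']-P)).round(2),'F tool',(R.T@s['wrist_force']).round(1),s['moment'].round(2))
go(P-3*R[:,1],R,1)
E
python3 rk.py
```

```text
time_s: 31.73
position: [505.8, 201.6, 205.6]
tcp_rot: [[-0.135, -0.811, 0.569], [-0.991, 0.11, -0.077], [-0.0, -0.574, -0.819]]
wrist_force: [-0.2, -0.5, -4.8]
width: 18.2
grasp_force: 30.0
[ 0.676  0.087 -0.928  1.343 -0.441 -2.031] from grasp, tool axes [ -0.19  -3.53 -80.05] F tool [0.5 2.9 3.9] [ 0.26  2.19 -0.04]
rot deg 0.048771118245249996
0 [0.003 0.006 0.801] [-0.0001  0.0001 -0.    ] -> [551. 195. 140.]
```

```bash
python3 - <<'E'
from h import *
from cell import r,eyes
s=r.sense();R=s['tcp_rot'];e=s['position']+124*R[:,2];seat=restpose(-124,1)[0]
a=eyes.get_image('side');t=eyes.get_image('top')
for d in(a,t):print('edge',cam(d,[e])[0].round(1),'seat',cam(d,[seat])[0].round(1))
c=lambda d,x,y:cv2.resize(d['pixels'][y:y+80,x:x+80,::-1],(400,400),interpolation=cv2.INTER_CUBIC)
cv2.imwrite('pics/s3.png',np.hstack([c(a,270,215),c(t,210,165)]))
E
```

```text
edge [309.  257.7] seat [296.8 266.3]
edge [245.  211.3] seat [250.7 197.4]
```

View pics/s3.png

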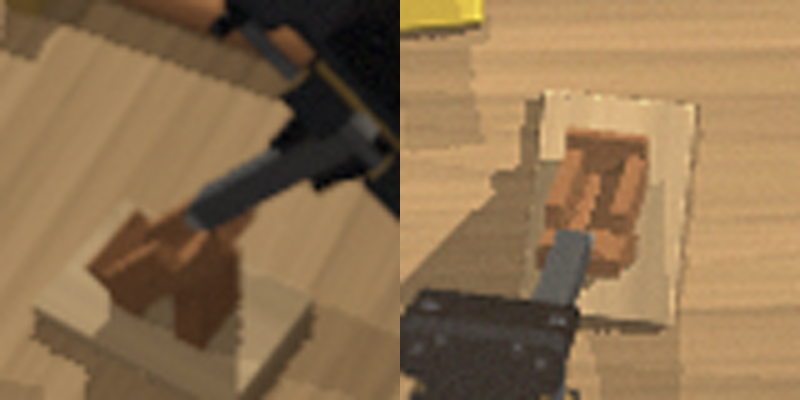

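The top crop shows the edge at (575,233), which is pixel (245,211.6), as predicted. It is in line with the trough but a little left of its middle, so I shift 1.5 mm towards the middle while sliding down.

```bash

python3 -m pendant '[[0.01,0,0.05,0,0,0,0],[0.018,0,0.12,0,0,0,0],[0.018,0,0.2,0,0,0,0],[0.018,0,0.28,0,0,0,0],[0.018,0,0.36,0,0,0,0],[0.018,0,0.43,0,0,0,0],[0.018,0,0.48,0,0,0,0],[0.018,0,0.5,0,0,0,0]]' >/dev/null
python3 rk.py
python3 -m pendant '[[0,0,0.03,0,0,0,0],[0,0,0.07,0,0,0,0],[0,0,0.11,0,0,0,0],[0,0,0.15,0,0,0,0],[0,0,0.19,0,0,0,0],[0,0,0.23,0,0,0,0],[0,0,0.25,0,0,0,0],[0,0,0.25,0,0,0,0]]' >/dev/null
python3 rk.py
```

```text
[ 0.462  0.177 -0.94   1.778 -0.336 -2.297] from grasp, tool axes [  1.37  -3.28 -29.81] F tool [-0.3  2.8  5.2] [ 0.25  2.15 -0.02]
rot deg 0.06932265779523916
0 [-0.013  0.003  0.298] [-0.0001  0.0002  0.0001] -> [551. 195. 140.]
[ 0.37   0.227 -0.922  1.991 -0.309 -2.434] from grasp, tool axes [ 0.93 -3.17 -5.12] F tool [-0.2  3.2  3.9] [ 0.27  2.19 -0.04]
rot deg 0.10370372708185349
0 [-0.009  0.002  0.051] [-0.0001  0.0002  0.0002] -> [551. 195. 140.]
```

```bash

python3 -m pendant '[[0,0,0.01,0,0,0,0],[0,0.005,0.02,0,0,0,0],[0,0.01,0.03,0,0,0,0],[0,0.015,0.035,0,0,0,0],[0,0.02,0.04,0,0,0,0],[0,0.025,0.045,0,0,0,0],[0,0.028,0.048,0,0,0,0],[0,0.028,0.048,0,0,0,0]]' >/dev/null
python3 rk.py
```

```text
[ 0.353  0.237 -0.922  2.044 -0.307 -2.472] from grasp, tool axes [ 0.83 -0.05 -0.37] F tool [-0.4  2.6  4. ] [0.33 2.07 0.03]
rot deg 0.113553262919863
0 [-0.008 -0.03   0.004] [-0.0001  0.0002  0.0002] -> [551. 195. 140.]
```

```bash

python3 -m pendant '[[-0.006,0.002,0.003,0,0,0,0],[-0.008,0.002,0.004,0,0,0,0],[-0.008,0.002,0.004,0,0,0,0.25],[-0.008,0.002,0.004,0,0,0,0.28],[-0.008,0.002,0.004,0,0,0,0.32],[-0.008,0.002,0.004,0,0,0,0.4],[-0.008,0.002,0.004,0,0,0,0.6],[-0.008,0.002,0.004,0,0,0,0.8]]'
python3 -m pendant '[[0,0,0,0,0,0,1],[0,0,0,0,0,0,1],[0,0,0,0,0,0,1],[0,0,0,0,0,0,1],[0,0,0,0,0,0,1],[0,0,0,0,0,0,1],[0,0,-0.01,0,0,0,1],[0,0,-0.02,0,0,0,1]]'
python3 -m pendant '[[0,0,-0.05,0,0,0,1],[0,0,-0.12,0,0,0,1],[0,0,-0.25,0,0,0,1],[0,0,-0.4,0,0,0,1],[0,0,-0.55,0,0,0,1],[0,0,-0.7,0,0,0,1],[0,0,-0.85,0,0,0,1],[0,0,-0.95,0,0,0,1]]'
python3 rk.py
```

```text
time_s: 34.5
position: [548.6, 195.7, 138.4]
tcp_rot: [[-0.133, -0.811, 0.57], [-0.991, 0.109, -0.077], [0.0, -0.575, -0.818]]
wrist_force: [-0.7, 0.8, -0.4]
width: 40.5
grasp_force: 0.0
time_s: 35.17
position: [547.1, 195.7, 139.5]
tcp_rot: [[-0.133, -0.811, 0.569], [-0.991, 0.109, -0.077], [0.0, -0.574, -0.819]]
wrist_force: [0.0, 0.4, -0.3]
width: 85.2
grasp_force: 0.0
time_s: 35.83
position: [492.2, 203.4, 218.3]
tcp_rot: [[-0.133, -0.811, 0.57], [-0.991, 0.109, -0.076], [-0.001, -0.575, -0.818]]
wrist_force: [-0.6, -0.3, 1.2]
width: 87.0
grasp_force: 0.0
[ 0.742  0.053 -0.923  1.235 -0.486 -1.971] from grasp, tool axes [-8.000e-02  4.700e-01 -9.833e+01] F tool [ 0.4 -0.2 -1.3] [0.23 1.25 0.1 ]
rot deg 0.16056504694969004
0 [ 0.003 -0.034  0.983] [-0.0001  0.0004  0.0002] -> [551. 195. 140.]
```

Released and clear. I'll back off further, then check with the cameras.

```bash

python3 -m pendant '[[0.1,0,-0.1,0,0,0,1],[0.2,0,-0.2,0,0,0,1],[0.4,0,-0.3,0,0,0,1],[0.6,0,-0.4,0,0,0,1],[0.8,0,-0.5,0,0,0,1],[0.9,0,-0.5,0,0,0,1],[0.9,0,-0.5,0,0,0,1],[0.9,0,-0.5,0,0,0,1]]'
python3 -m pendant '[[0.2,0,0,0,0,0,1],[0.4,0,0,0,0,0,1],[0.6,0,0,0,0,0,1],[0.8,0,0,0,0,0,1],[0.9,0,0,0,0,0,1],[0.9,0,0,0,0,0,1],[0.9,0,0,0,0,0,1],[0.9,0,0,0,0,0,1]]' >/dev/null
python3 - <<'E'
from h import *
from cell import r,eyes
a=eyes.get_image('side');t=eyes.get_image('top');t0=cv2.imread('pics/top0.png')
c=lambda d,x,y:cv2.resize(d[y:y+70,x:x+70],(400,400),interpolation=cv2.INTER_CUBIC)
T=t['pixels'][:,:,::-1]
cv2.imwrite('pics/s4.png',np.hstack([c(a['pixels'][:,:,::-1],270,225),c(T,220,175)]))
D=cv2.absdiff(T,t0).max(2)
for n,(x,y,w,h) in dict(chisel=(228,180,45,58),hammer=(300,130,40,95),tin=(160,185,38,35),offcut=(428,170,40,50),plate=(365,175,45,70)).items():print(n,(D[y:y+h,x:x+w]>40).sum())
E
```

```text
time_s: 36.5
position: [452.7, 117.7, 258.3]
tcp_rot: [[-0.133, -0.811, 0.57], [-0.991, 0.109, -0.076], [-0.0, -0.575, -0.818]]
wrist_force: [0.7, 0.2, 0.3]
width: 87.2
grasp_force: 0.0
chisel 4
hammer 0
tin 0
offcut 0
plate 0
```

View pics/s4.png

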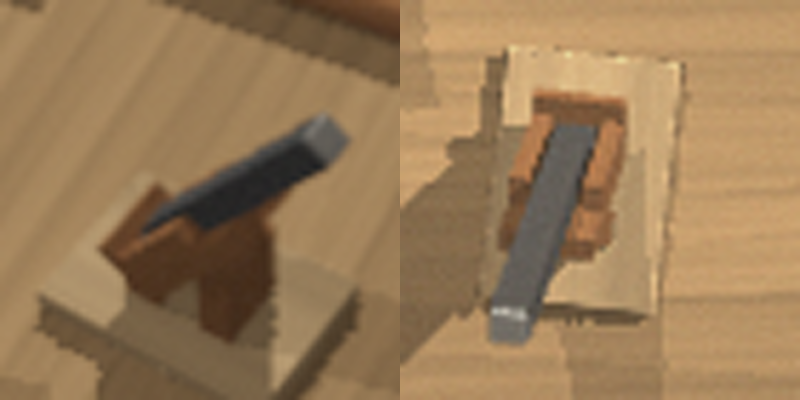

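The chisel lies in the trough as it did at the start, with its head at crop (510,325) and only 4 pixels changed. The hammer, tin, offcut and plate show no change.

```bash
python3 -c "
from cell import r;print(r.close_job())"
```

```text
the job is handed in; nothing more can be done
None
```

The job is handed in: both bevels were honed in order (about 3 to 5 N, drawn from near the low end to near the high end, with the chisel skewed 15° on the plate to stay within joint limits), and the chisel is back in its rest with the hammer, tin and offcut unmoved, at about 37 s.

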